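Serve the steamed eggs

ROBOT

A 7-joint arm with a two-finger parallel gripper is mounted at the origin on the work surface. World frame = base frame: x ahead of the robot, y to its left, z up, the work surface at z = 0. Lengths are in mm, angles in rad, forces in N, time in s.
With the tool pointing down it reaches from about 425 to 875 mm from the base axis. Payload 4.7 kg.
Tool frame: the origin (TCP) lies at the centre of the arm's flange, where the gripper is bolted on; the fingertips stand 182 mm ahead of it and the grasp point (between the pads) lies 164 mm ahead of it; x points along the fingers, y is the direction in which the jaws open and shut, and the axes are right-handed (so a half turn about x gives the same grasp; the last joint's range is limited). The gripper opens to 87 mm and grips with 3 to 60 N. Pads are 19 mm wide; open, the fingers measure 117 mm over their backs; the gripper's body (75 mm by 190 mm) begins 51 mm behind the grasp point.
Start: joints at [1.169, 0.321, -0.07, 1.45, 0.023, 1.371, -0.057], TCP at [262.534, -594.628, 404.787] pointing down, gripper open.
Joint ranges: [-2.86, 2.86], [-0.3, 2.09], [-1.38, 1.24], [0.06, 2.45], [-1.56, 4.7], [0.09, 2.05], [-2.69, 2.69]. Speed limits (rad/s): [2.57, 2.57, 3.14, 3.14, 3.14, 3.14, 3.14].

INTERFACE

Orientations are given as a unit quaternion [x, y, z, w].
In Python, from bench import arm, capture, camera_params, order, models gives the robot as it stands. The module is installed in compiled form; this text tells all that it offers.
- The arm moves only by the tool step_arm, never from a script. Its arguments are lists of equal length, an entry for each row: "travel": the shift along the tool's x, y, z in cm, a list of three; "spin": the turn about the tool's x in degrees; "jaw": the finger opening in cm, from 0 to 8.7. In form: {"travel": [[tx, ty, tz], ...], "spin": [spin, ...], "jaw": [jaw, ...]}. A call has 1 to 5 rows; each row is the pose to reach, as a shift and turn from the pose commanded when the call began, along the tool's axes at that moment; what a row does not reach only later rows make up. A row lasts 1/10 s, in which the tool goes at most 50 mm and 8.59 degrees, less where a joint would pass 70% of its speed; a pose out of reach is approached as far as the arm can. A call with a gripper value outside its range is refused whole. The fingers move at their own pace and stop on an object; "squeeze" is the grip in N (left out, the last holds). Time passes only in rows, so rows that repeat a pose let the fingers close. It gives the time, the measured TCP pose, the force and the opening at its end, in the units of the state.
- arm.state(): the state, without advancing time (a new reading comes with each control period).
- capture(name): name is "scene" or "top" or "wrist"; returns (picture, depth): 420x560x3 uint8, red, green, blue; 420x560 float32, mm along the optical axis (not along the pixel's ray), 0 where there is no reading.
- camera_params(name): a dict with "K" (3x3 intrinsics, pixels), "k1" (the pictures are not rectified: a ray, as slopes to the right and down, at radius r is drawn at 1 + k1 r^2 times it, then the intrinsics apply), "R" (3x3) and "t" (3): a world point X has camera coordinates R X + t; the wrist camera has in their place "mount" (4x4, takes a point from camera to tool coordinates, whose origin is the TCP and whose axes are the tool frame's). Camera axes: x right, y down, z forward; pixel columns grow to the right and rows downward; lengths in mm; the calibration is good to about 2 mm. A picture is of the moment at which its call begins: read the wrist's pose just before it. camera_params takes no time and is no camera call.
- order.job_done(): hands the job in, once; it reports no verdict.
Trained networks look in the newest picture that a camera, given by its name, has taken for a name from the list of things; names that differ only in an ending like _2 or _b are one class to them, and where a whole thing is asked for, a point or a joint stands for the part that bears it (a point fixed in the world has none). Each returns a list of dicts, best first, with "confidence" (0 to 1); they miss things now and then, are a little off and sometimes report something else, mostly with a low value. They report only what shows in the picture. A call takes as long as a camera call.
- models.recognise(thing, camera): "box" ([left, top, right, bottom] in pixels, round what is visible of it).
- models.outline_of(thing, camera): "mask" (420x560 bool, what is visible of it) and "box" ([left, top, right, bottom] in pixels, round what is visible of it).
- models.place_of(thing, camera): "xy" ([column, row] in pixels: a listed point, or the origin of a listed thing).
The state is a dict: "t": time; "q": joint angles; "joint_vel": joint speeds; "joint_torque": joint torques, N m; "position": TCP position; "tool_rot": TCP orientation; "contact_force": force on the tool from outside, world axes, zero at the start; "torque": the same for the moment, N m; "grip_width": finger opening in mm.
Only numpy, scipy, OpenCV 4.12 (cv2) and the standard library are available. Lean on these libraries where they do the work, as an engineer would, in place of code of your own. Each camera call takes 0.05 s, during which the arm holds its last target. There are 200 camera calls.

TASK

The eggs in the countertop steamer are done: pull the steamer's vent knob all the way up, and only then take the clear lid off and stand it aside. Stand every egg upright in an egg cup of its own, pointed end up, lowering it into the cup rather than dropping it. Then put the lid squarely back on the steamer, after that push the vent knob fully home, and leave the other things on the counter alone.

Things in the scene. Friction and masses are not known exactly. Their poses are not given: they have to be found in the camera images.
- steamer: White oblong egg steamer base, fixed, 170 (its x) x 370 (its y) x 70 mm high. Origin: centre of its underside; x points away from its front. The deck at its -y end carries the vent knob; the lid stands over the rest, covering three steel wire cradles in a row along y, at x = 0 and y = -16, 60, 136 mm in this frame. Eggs stand in two or three of them.
- egg_row (a point): Middle of the middle cradle's egg place, 110 mm above the counter; axes as the steamer's. An egg in a cradle leans 45 degrees, blunt end low, pointed end up and towards the steamer's front (-x). Two wires bear its lower front side and a tab 22 mm wide its blunt end; its +y and -y sides are free for fingers, neighbours are 76 mm apart.
- lid_seat (a point): Point on top of the steamer base (70 mm up) where the lid's origin lies when it is on; axes as the steamer's. A steel curb 6 mm high around the cradles, 112 (x) x 220 (y) mm, fits inside the lid with 5 to 6 mm play on each side.
- vent (a joint): Vent knob, slides straight up: 0 = fully home, 0.036 m = fully out (m). A spring catch grips its stem: it takes about 5 N to move and stays wherever it is left.
- vent_grip (a point): Middle of the black vent knob, an upright cylinder 34 mm across and 26 mm high on a thin stem; 97 mm above the counter when home; pulled out, the knob's top stands 146 mm above the counter, between the cradles and the cups. It is 70 mm from the lid's nearest wall. Moves with the knob.
- lid: Clear box-shaped lid, open below, 130 (x) x 240 (y) x 85 mm high, walls 4 mm, about 0.4 kg. Origin: centre of its lower edge plane. Black bar handle on top, 70 mm long (x), 18 mm thick (y), 85 to 119 mm above the origin. Starts on the steamer, axes along the steamer's; may be stood anywhere free on the counter. Its rim must rise 80 mm to clear the eggs.
- egg0: Pale hard-boiled egg, 72 mm long, 50 mm across at the widest (which is about 4 mm from the middle towards the blunt end), about 90 g; rigid. Origin: its middle, 36 mm from either end; z points to the pointed end. Starts leaning in one of the cradles; may be absent.
- egg1: Pale hard-boiled egg, 72 mm long, 50 mm across at the widest (which is about 4 mm from the middle towards the blunt end), about 90 g; rigid. Origin: its middle, 36 mm from either end; z points to the pointed end. Starts leaning in one of the cradles; may be absent.
- egg2: Pale hard-boiled egg, 72 mm long, 50 mm across at the widest (which is about 4 mm from the middle towards the blunt end), about 90 g; rigid. Origin: its middle, 36 mm from either end; z points to the pointed end. Starts leaning in one of the cradles; may be absent.
- cup0: Turned wooden egg cup, loose, foot 68 mm across, 40 mm high, ring-shaped mouth 40 mm inside and 51 mm outside. Origin: centre of its underside, z up. An egg standing in it, blunt end down, has its middle about 65 mm above this origin (25 mm above the rim).
- cup1: Turned wooden egg cup, loose, foot 68 mm across, 40 mm high, ring-shaped mouth 40 mm inside and 51 mm outside. Origin: centre of its underside, z up. An egg standing in it, blunt end down, has its middle about 65 mm above this origin (25 mm above the rim).
- cup2: Turned wooden egg cup, loose, foot 68 mm across, 40 mm high, ring-shaped mouth 40 mm inside and 51 mm outside. Origin: centre of its underside, z up. An egg standing in it, blunt end down, has its middle about 65 mm above this origin (25 mm above the rim).
- canister: Black canister with wooden lid, 100 mm across, 112 mm high; bystander. Origin: centre of its underside.
- oil: Green glass oil bottle, 64 mm across, 200 mm high; bystander. Origin: centre of its underside.
- basket: Low brown basket 130 x 200 x 55 mm; bystander. Origin: centre of its underside.
- mill: Dark wooden pepper mill, 52 mm across, 130 mm high; bystander. Origin: centre of its underside.

How it is judged (in metres and radians):
On the way, in this order (a step that is already met when the one before it is completed fails the run):
1. the vent knob is pulled fully up while the lid is still on (value of joint vent above 0.029 m and horizontal distance between lid and lid_seat below 0.08 m and z of lid in the frame of lid_seat below 0.02 m), for 0.2 s.
2. the lid is off the steamer and let go (horizontal distance between lid and lid_seat above 0.15 m and contact force between lid and the fingers below 0.1 N and linear speed of lid below 0.03 m/s and value of joint vent above 0.029 m), for 0.2 s.
3. every egg stands upright in an egg cup, let go, the lid still off (((horizontal distance between egg0 and cup0 below 0.012 m and z of egg0 in the frame of cup0 between 0.056 and 0.072 m) or (horizontal distance between egg0 and cup1 below 0.012 m and z of egg0 in the frame of cup1 between 0.056 and 0.072 m) or (horizontal distance between egg0 and cup2 below 0.012 m and z of egg0 in the frame of cup2 between 0.056 and 0.072 m)) and angle between each of egg0, egg1, egg2's own z axis and vertical below 0.3 rad and contact force between each of egg0, egg1, egg2 and the fingers below 0.1 N and ((horizontal distance between egg1 and cup0 below 0.012 m and z of egg1 in the frame of cup0 between 0.056 and 0.072 m) or (horizontal distance between egg1 and cup1 below 0.012 m and z of egg1 in the frame of cup1 between 0.056 and 0.072 m) or (horizontal distance between egg1 and cup2 below 0.012 m and z of egg1 in the frame of cup2 between 0.056 and 0.072 m)) and ((horizontal distance between egg2 and cup0 below 0.012 m and z of egg2 in the frame of cup0 between 0.056 and 0.072 m) or (horizontal distance between egg2 and cup1 below 0.012 m and z of egg2 in the frame of cup1 between 0.056 and 0.072 m) or (horizontal distance between egg2 and cup2 below 0.012 m and z of egg2 in the frame of cup2 between 0.056 and 0.072 m)) and horizontal distance between lid and lid_seat above 0.15 m), for 0.3 s.
4. the lid is squarely back on the steamer and let go, the vent knob still up (horizontal distance between lid and lid_seat below 0.012 m and z of lid in the frame of lid_seat between -0.005 and 0.005 m and angle between the x axis of lid and the x axis of steamer, either way round below 0.12 rad and contact force between lid and the fingers below 0.1 N and value of joint vent above 0.029 m), for 0.2 s.
5. the vent knob is pushed home (value of joint vent below 0.003 m), for 0.2 s.
At the end, for the whole second after the job is handed in: Every egg present stands in a cup (middle within 12 mm of the cup's axis and 56 to 72 mm above its foot), pointed end up within 17 degrees of vertical, at rest and released; all cups upright; the lid on the steamer within 12 mm, 5 mm in height and 7 degrees; the vent knob within 3 mm of home (((horizontal distance between egg0 and cup0 below 0.012 m and z of egg0 in the frame of cup0 between 0.056 and 0.072 m) or (horizontal distance between egg0 and cup1 below 0.012 m and z of egg0 in the frame of cup1 between 0.056 and 0.072 m) or (horizontal distance between egg0 and cup2 below 0.012 m and z of egg0 in the frame of cup2 between 0.056 and 0.072 m)) and angle between each of egg0, egg1, egg2's own z axis and vertical below 0.3 rad and contact force between each of egg0, egg1, egg2, lid and the fingers below 0.1 N and ((horizontal distance between egg1 and cup0 below 0.012 m and z of egg1 in the frame of cup0 between 0.056 and 0.072 m) or (horizontal distance between egg1 and cup1 below 0.012 m and z of egg1 in the frame of cup1 between 0.056 and 0.072 m) or (horizontal distance between egg1 and cup2 below 0.012 m and z of egg1 in the frame of cup2 between 0.056 and 0.072 m)) and ((horizontal distance between egg2 and cup0 below 0.012 m and z of egg2 in the frame of cup0 between 0.056 and 0.072 m) or (horizontal distance between egg2 and cup1 below 0.012 m and z of egg2 in the frame of cup1 between 0.056 and 0.072 m) or (horizontal distance between egg2 and cup2 below 0.012 m and z of egg2 in the frame of cup2 between 0.056 and 0.072 m)) and linear speed of each of egg0, egg1, egg2 below 0.02 m/s and angle between each of cup0, cup1, cup2's own z axis and vertical below 0.1 rad and horizontal distance between lid and lid_seat below 0.012 m and z of lid in the frame of lid_seat between -0.005 and 0.005 m and angle between the x axis of lid and the x axis of steamer, either way round below 0.12 rad and value of joint vent below 0.003 m); the robot touches nothing.
It fails at once if canister (a bystander) is moved more than 4 cm (distance of canister from where it was at the start of the episode above 0.04 m).
It fails at once if oil (a bystander) is moved more than 4 cm (distance of oil from where it was at the start of the episode above 0.04 m).
It fails at once if basket (a bystander) is moved more than 4 cm (distance of basket from where it was at the start of the episode above 0.04 m).
It fails at once if mill (a bystander) is moved more than 4 cm (distance of mill from where it was at the start of the episode above 0.04 m).
It fails at once if an egg is let go more than 3 cm above its seat in a cup (dropped) ((height (world z) of egg0 above 0.096 m and horizontal distance between egg0 and steamer above 0.22 m and contact force between egg0 and the fingers below 0.1 N) or (height (world z) of egg1 above 0.096 m and horizontal distance between egg1 and steamer above 0.22 m and contact force between egg1 and the fingers below 0.1 N) or (height (world z) of egg2 above 0.096 m and horizontal distance between egg2 and steamer above 0.22 m and contact force between egg2 and the fingers below 0.1 N)).
Of egg0, egg1, egg2 only 2 to 3 are there at a start; the rules pass over those that are not, and their reading is None.
At some moment in a run one of lid, cup0, cup1, cup2 may be knocked a few centimetres aside while the robot is not near it.
It also fails if it takes over 208 s, if anything falls off the work surface, if the arm or the gripper's body presses on something with over 40 N, if the wrist force passes 120 N, or if a joint passes its speed limit or range.

## Working session

There is one attempt and no reset: what is moved stays moved. The work goes in short steps, Python scripts to look and compute and a tool call to move; the robot and the scene stay as the last step left them, time stands still between calls to the robot, and variables do not carry over. Pictures are saved under pics/ and viewed, about 12 in all and at most 16, crops included, and the job is handed in when it is done.

Besides the shell and the picture viewer there is one more tool, called after ">>>" as name(argument=value, ...), one argument or row to a line, values as JSON. step_arm: Moves the arm, as the interface text tells. Its arguments: {"type":"object","properties":{"travel":{"type":"array"},"spin":{"type":"array"},"jaw":{"type":"array"},"squeeze":{"type":"number"}},"required":["travel","spin","jaw"]}

```bash
mkdir -p pics
cat > h.py <<'E'
import numpy as np, cv2, json
from scipy.spatial.transform import Rotation as Rn
from bench import arm, capture, camera_params, order, models
def cam(name, st=None):
    p=camera_params(name); K=np.array(p['K']); k1=p['k1']
    if 'mount' in p:
        st=st or arm.state(); M=np.array(p['mount']); T=np.eye(4)
        T[:3,:3]=Rn.from_quat(st['tool_rot']).as_matrix(); T[:3,3]=st['position']
        W=T@M; return K,k1,W[:3,:3],W[:3,3]
    R=np.array(p['R']); t=np.array(p['t']); return K,k1,R.T,-R.T@t
def rays(c,uv):
    K,k1,R,o=c; uv=np.atleast_2d(np.array(uv,float))
    d=np.stack([(uv[:,0]-K[0,2])/K[0,0],(uv[:,1]-K[1,2])/K[1,1]],1); s=d.copy()
    for _ in range(12): s=d/(1+k1*(s**2).sum(1,keepdims=True))
    return np.c_[s,np.ones(len(s))]
def at_depth(c,uv,z): return (rays(c,uv)*np.atleast_1d(z)[:,None])@c[2].T+c[3]
def at_z(c,uv,h):
    d=rays(c,uv)@c[2].T; return c[3]+d*((h-c[3][2])/d[:,2])[:,None]
def proj(c,X):
    K,k1,R,o=c; p=(np.atleast_2d(X)-o)@R; s=p[:,:2]/p[:,2:]; s=s*(1+k1*(s**2).sum(1,keepdims=True))
    return s*[K[0,0],K[1,1]]+[K[0,2],K[1,2]]
def cloud(c,d):
    v,u=np.mgrid[0:d.shape[0],0:d.shape[1]]; X=at_depth(c,np.c_[u.ravel(),v.ravel()],d.ravel()).reshape(*d.shape,3)
    X[d<=0]=np.nan; return X
def save(n,im): cv2.imwrite('pics/'+n+'.png',im[...,::-1])
def tool():
    s=arm.state(); R=Rn.from_quat(s['tool_rot']).as_matrix(); return s,np.array(s['position']),R
def go(grasp,off=164):
    "shift in cm along tool axes to bring the grasp point to a world point"
    s,p,R=tool(); return np.round(R.T@(np.array(grasp)-(p+off*R[:,0]))/10,2)
E
python3 - <<'E'
from h import *
s,p,R=tool(); print(s); print(R.round(3))
ims=[]
for n in ['scene','top']:
    im,d=capture(n); c=cam(n); np.savez('c_'+n,im=im,d=d); save(n,im)
    print(n,c[3].round())
    for th in ['steamer','egg_row','lid_seat','vent_grip','lid','egg0','cup0','canister','oil','basket','mill']:
        r=models.place_of(th,n)
        print(th,[(np.round(q['xy']).tolist(),round(q['confidence'],2)) for q in r[:5]])
E
```

```text
{'t': 0.0, 'q': array([ 1.16907365,  0.32185708, -0.07008237,  1.45165143,  0.022599  ,
        1.37079025, -0.05691619]), 'joint_vel': array([ 0.00010017, -0.00040224,  0.00088241, -0.00035792,  0.00057323,
       -0.00148049, -0.00115771]), 'joint_torque': array([ 1.11367656e-04, -4.91289175e+01, -4.04097140e-01, -3.12528670e+01,
       -6.38931803e-02,  4.37049405e-02,  1.60246013e-04]), 'position': array([ 262.4543374 , -594.44669562,  403.65085792]), 'tool_rot': array([-0.69170434, -0.14661854,  0.69205067, -0.14530648]), 'contact_force': array([0.05554891, 0.36650444, 0.4940028 ]), 'torque': array([ 0.00245132,  0.0033877 , -0.00980464]), 'grip_width': 86.92975428655978}
[[-0.001  0.404 -0.915]
 [ 0.002 -0.915 -0.404]
 [-1.    -0.002  0.   ]]
scene [1133.  295. 1071.]
steamer [([322.0, 289.0], 0.75)]
egg_row []
lid_seat [([235.0, 258.0], 0.72)]
vent_grip [([282.0, 247.0], 0.51), ([151.0, 173.0], 0.41)]
lid [([343.0, 285.0], 0.81), ([278.0, 249.0], 0.7)]
egg0 [([145.0, 212.0], 0.55)]
cup0 [([236.0, 258.0], 0.9), ([205.0, 239.0], 0.88), ([183.0, 223.0], 0.87)]
canister [([152.0, 172.0], 0.95)]
oil [([423.0, 345.0], 0.7)]
basket [([466.0, 257.0], 0.94)]
mill [([143.0, 212.0], 0.63)]
top [ 374.  -63. 1294.]
steamer []
egg_row []
lid_seat []
vent_grip [([262.0, 176.0], 0.53)]
lid [([195.0, 169.0], 0.88)]
egg0 []
cup0 [([310.0, 172.0], 0.87), ([374.0, 185.0], 0.81), ([338.0, 171.0], 0.59)]
canister [([445.0, 216.0], 0.79), ([308.0, 170.0], 0.52)]
oil [([131.0, 166.0], 0.59)]
basket [([113.0, 262.0], 0.66)]
mill [([413.0, 174.0], 0.91)]
```

View pics/scene.png

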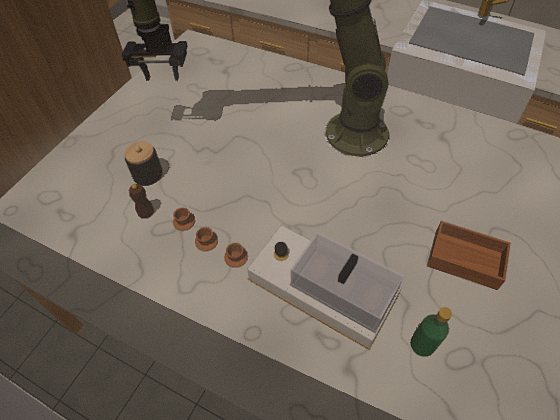

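View pics/top.png

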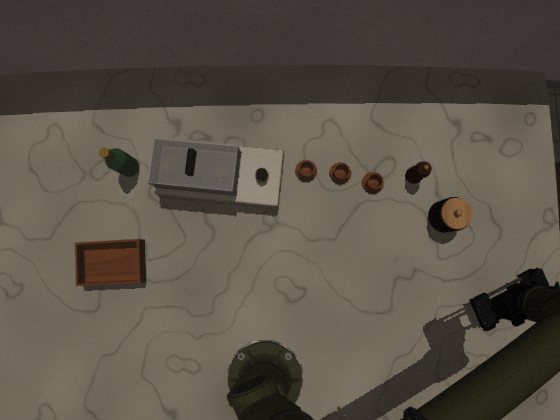

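Run:
```python
from h import *
for n in ['top','scene']:
    z=np.load(f'c_{n}.npz'); c=cam(n); X=cloud(c,z['d']); 
    L=dict(top=[('lid',195,169,70),('vent',262,176,97),('cup',310,172,0),('cup',374,185,0),('cup',338,171,0),('can',445,216,0),('oil',131,166,0),('basket',113,262,0),('mill',413,174,0)],
     scene=[('steamer',322,289,0),('lid',343,285,70),('vent',282,247,97),('cup',236,258,0),('cup',205,239,0),('cup',183,223,0),('can',152,172,0),('oil',423,345,0),('basket',466,257,0),('mill',143,212,0)])[n]
    for l in L: print(n,l,at_z(c,l[1:3],l[3])[0].round(),X[l[2],l[1]].round())
    if n=='top':
        H=X[...,2]; 
        for lo,hi in [(60,76),(100,120),(150,160),(180,195)]:
            m=(H>lo)&(H<hi); cc=cv2.connectedComponentsWithStats(m.astype(np.uint8))
            for i in range(1,cc[0]):
                if cc[2][i,4]>25:
                    P=X[cc[1]==i]; r=cv2.minAreaRect(P[:,:2].astype(np.float32)); print(lo,cc[2][i],np.round(P.mean(0)),np.round(r[0]),np.round(r[1]),round(r[2],1))
```

```text
top ('lid', 195, 169, 70) [622. 203.  70.] [606. 186. 150.]
top ('vent', 262, 176, 97) [595.   3.  97.] [592.   3. 111.]
top ('cup', 310, 172, 0) [ 625. -140.    0.] [ 624. -140.    5.]
top ('cup', 374, 185, 0) [ 584. -338.    0.] [ 583. -337.    6.]
top ('cup', 338, 171, 0) [ 628. -227.    0.] [ 626. -226.   10.]
top ('can', 445, 216, 0) [ 487. -560.    0.] [ 477. -517.  111.]
top ('oil', 131, 166, 0) [648. 424.   0.] [634. 399.  65.]
top ('basket', 113, 262, 0) [347. 471.   0.] [347. 468.   7.]
top ('mill', 413, 174, 0) [ 619. -463.    0.] [ 609. -446.   55.]
60 [ 154  146  130   61 2887] [589.  52.  69.] [614. 135.] [370. 171.] 84.1
60 [119 160  14  13  33] [629. 407.  69.] [629. 409.] [14. 52.] 47.1
60 [434 200  12  30  56] [ 481. -512.   68.] [ 484. -515.] [86. 27.] 4.8
100 [236 149   4  29  29] [631.  73. 109.] [631.  73.] [ 1. 81.] 84.4
100 [116 151  13  19  62] [637. 404. 112.] [639. 406.] [21. 57.] 74.3
100 [416 161  16  16 167] [ 614. -457.  113.] [ 615. -460.] [44. 43.] 82.8
100 [256 168  11  12 107] [600.   5. 109.] [600.   6.] [32. 29.] 0.5
100 [440 197  33  33 763] [ 48
[... 350 characters left out ...]
  61] [ 28. -51. 189.] [ 27. -50.] [49. 12.] 24.1
scene ('steamer', 322, 289, 0) [614. 136.   0.] [682. 157. 141.]
scene ('lid', 343, 285, 70) [614. 190.  70.] [657. 199. 153.]
scene ('vent', 282, 247, 97) [595.   6.  97.] [603.  11. 111.]
scene ('cup', 236, 258, 0) [ 633. -124.    0.] [ 648. -111.   33.]
scene ('cup', 205, 239, 0) [ 618. -239.    0.] [ 621. -235.    7.]
scene ('cup', 183, 223, 0) [ 599. -331.    0.] [ 609. -320.   20.]
scene ('can', 152, 172, 0) [ 471. -545.    0.] [ 501. -508.   47.]
scene ('oil', 423, 345, 0) [646. 430.   0.] [677. 422.  68.]
scene ('basket', 466, 257, 0) [339. 469.   0.] [345. 467.   7.]
scene ('mill', 143, 212, 0) [ 620. -469.    0.] [ 634. -448.   29.]
```

Scene: the steamer is at about (614,135) with yaw −6°, its front facing the robot. The lid handle is at top pixel (190,161), the knob at (262,176), and the cups at (306,170), (340,173) and (373,183). The oil bottle is near (640,415), the mill and canister are on the right, and the basket is at the left front. First I'll move over the knob.

>>> step_arm(
  travel=[
    [0,-2.75,-3.7],
    [0,-5.5,-7.4],
    [0,-8.25,-11],
    [0,-11,-14.7],
    [0,-13.75,-18.4],
  ],
  spin=[0,0,0,0,0],
  jaw=[8.7,8.7,8.7,8.7,8.7],
)

```text
t: 1.7
position: [375.9, -392.8, 405.0]
tool_rot: [0.692, 0.146, -0.692, 0.146]
contact_force: [0.9, -0.1, 0.6]
grip_width: 87.0
```

>>> step_arm(
  travel=[
    [0,-2.75,-3.7],
    [0,-5.5,-7.4],
    [0,-8.25,-11],
    [0,-11,-14.7],
    [0,-13.75,-18.4],
  ],
  spin=[0,0,0,0,0],
  jaw=[8.7,8.7,8.7,8.7,8.7],
)

```text
t: 2.2
position: [488.6, -192.7, 405.2]
tool_rot: [0.692, 0.146, -0.692, 0.146]
contact_force: [1.6, -0.6, 0.0]
grip_width: 86.8
```

>>> step_arm(
  travel=[
    [0,-2.75,-3.7],
    [0,-5.5,-7.4],
    [0,-8.25,-11],
    [0,-11,-14.7],
    [0,-13.75,-18.4],
  ],
  spin=[-8,-16,-24,-32,-40],
  jaw=[8.7,8.7,8.7,8.7,8.7],
)

```text
t: 2.7
position: [601.5, 7.2, 405.1]
tool_rot: [0.599, 0.375, -0.599, 0.376]
contact_force: [-0.3, 0.3, -0.0]
grip_width: 86.9
```

>>> step_arm(
  travel=[
    [0,0,0],
    [0,0,0],
    [0,0,0],
    [0,0,0],
    [0,0,0],
  ],
  spin=[-8,-16,-20,-20,-20],
  jaw=[8.7,8.7,8.7,8.7,8.7],
)

```text
t: 3.2
position: [600.9, 5.5, 404.8]
tool_rot: [-0.527, -0.472, 0.527, -0.472]
contact_force: [-0.0, -0.5, 0.0]
grip_width: 86.7
```

Run:
```python
from h import *
s,p,R=tool(); print(s['t'],p.round(),R.round(3)[:,1],s['contact_force'].round(1)); print(np.array(camera_params('wrist')['mount']).round(3))
c=cam('wrist',s); im,d=capture('wrist'); save('w1',im); X=cloud(c,d); H=X[...,2]
np.savez('c_w1',im=im,d=d)
m=(H>100)&(H<118); cc=cv2.connectedComponentsWithStats(m.astype(np.uint8))
for i in range(1,cc[0]):
    if cc[2][i,4]>100:
        P=X[cc[1]==i]; r=cv2.minAreaRect(P[:,:2].astype(np.float32)); print(cc[2][i],np.round(P.mean(0)),np.round(r[0]),np.round(r[1]),round(r[2],1))
print(go([600.5,6,97]))
```

```text
3.2 [601.   6. 405.] [ 0.994 -0.11   0.   ] [-0.  -0.5  0. ]
[[ -0.     -0.252   0.968  19.919]
 [  1.      0.      0.     -0.338]
 [ -0.      0.968   0.252 -69.334]
 [  0.      0.      0.      1.   ]]
[ 260  183   45   44 1540] [601.   7. 109.] [601.   6.] [33. 33.] 72.3
[14.38 -0.04 -0.05]
```

>>> step_arm(
  travel=[
    [4,0,0],
    [8,0,0],
    [11,0,0],
    [13,0,0],
    [14.2,0,0],
  ],
  spin=[0,0,0,0,0],
  jaw=[8.7,8.7,8.7,8.7,8.7],
)

```text
t: 3.75
position: [600.2, 5.4, 260.8]
tool_rot: [-0.526, -0.473, 0.527, -0.471]
contact_force: [0.4, 0.1, 0.0]
grip_width: 87.0
```

>>> step_arm(
  travel=[
    [0,0,0],
    [0,0,0],
    [0,0,0],
    [0,0,0],
    [0,0,0],
  ],
  spin=[0,0,0,0,0],
  jaw=[2.5,2.5,2.5,2.5,2.5],
  squeeze=35,
)

```text
t: 4.25
position: [601.1, 5.7, 263.6]
tool_rot: [0.527, 0.472, -0.526, 0.473]
contact_force: [-0.0, 0.1, 0.1]
grip_width: 55.0
```

>>> step_arm(
  travel=[
    [0,0,0],
    [-0.6,0,0],
    [-1.2,0,0],
    [-1.8,0,0],
    [-2.4,0,0],
  ],
  spin=[0,0,0,0,0],
  jaw=[2.5,2.5,2.5,2.5,2.5],
)

```text
t: 4.75
position: [601.1, 5.5, 286.9]
tool_rot: [0.526, 0.472, -0.526, 0.472]
contact_force: [3.9, -0.8, -6.0]
grip_width: 33.5
```

>>> step_arm(
  travel=[
    [-0.6,0,0],
    [-1.15,0,0],
    [-1.15,0,0],
    [-1.15,0,0],
    [-1.15,0,0],
  ],
  spin=[0,0,0,0,0],
  jaw=[2.5,2.5,2.5,2.5,2.5],
)

```text
t: 5.25
position: [601.1, 5.7, 299.5]
tool_rot: [0.526, 0.472, -0.526, 0.473]
contact_force: [0.9, -0.9, 4.2]
grip_width: 33.0
```

>>> step_arm(
  travel=[
    [0,0,0],
    [0,0,0],
    [0,0,0],
    [-2,0,0],
    [-7,0,0],
  ],
  spin=[0,0,0,0,0],
  jaw=[6,6,6,6,6],
)

```text
t: 5.75
position: [599.1, 5.1, 363.8]
tool_rot: [-0.523, -0.475, 0.529, -0.47]
contact_force: [1.3, -0.6, -0.5]
grip_width: 58.9
```

Run:
```python
from h import *
s,p,R=tool(); print(s['t'],p.round(1),s['contact_force'].round(1),s['grip_width'])
c=cam('wrist',s); im,d=capture('wrist'); X=cloud(c,d); H=X[...,2]
m=(H>105)&(H<150)&(np.hypot(X[...,0]-601,X[...,1]-6)<20); print(m.sum(),np.nanpercentile(H[m],[5,50,95]))
```

```text
5.75 [599.1   5.1 363.8] [ 1.3 -0.6 -0.5] 58.904762991050866
2807 [122.15049851 136.87371351 138.02138795]
```

>>> step_arm(
  travel=[
    [4,0,0],
    [7,0,0],
    [7.9,0,0],
    [7.9,0,0],
    [7.9,0,0],
  ],
  spin=[0,0,0,0,0],
  jaw=[6,6,6,2.5,2.5],
)

```text
t: 6.3
position: [601.4, 6.0, 290.3]
tool_rot: [0.527, 0.472, -0.526, 0.473]
contact_force: [-0.1, -0.6, 0.4]
grip_width: 50.9
```

>>> step_arm(
  travel=[
    [0,0,0],
    [0,0,0],
    [0,0,0],
    [0,0,0],
    [0,0,0],
  ],
  spin=[0,0,0,0,0],
  jaw=[2.5,2.5,2.5,2.5,2.5],
)

```text
t: 6.8
position: [601.1, 5.9, 290.1]
tool_rot: [0.526, 0.472, -0.526, 0.473]
contact_force: [-1.9, 1.1, 5.1]
grip_width: 33.2
```

>>> step_arm(
  travel=[
    [-0.3,0,0],
    [-0.6,0,0],
    [-0.9,0,0],
    [-0.9,0,0],
    [-0.9,0,0],
  ],
  spin=[0,0,0,0,0],
  jaw=[2.5,2.5,2.5,2.5,2.5],
)

```text
t: 7.3
position: [601.1, 5.8, 298.4]
tool_rot: [0.526, 0.472, -0.526, 0.473]
contact_force: [4.1, 1.0, -4.8]
grip_width: 32.9
```

>>> step_arm(
  travel=[
    [0,0,0],
    [0,0,0],
    [0,0,0],
    [-2,0,0],
    [-6,0,0],
  ],
  spin=[0,0,0,0,0],
  jaw=[6,6,6,6,6],
)

```text
t: 7.8
position: [599.4, 5.1, 355.6]
tool_rot: [-0.524, -0.474, 0.528, -0.47]
contact_force: [1.3, -0.4, 0.3]
grip_width: 58.7
```

>>> step_arm(
  travel=[
    [-2,0,0],
    [-5,0,0],
    [-8,0,0],
    [-8,0,0],
    [-8,0,0],
  ],
  spin=[8,16,24,32,40],
  jaw=[6,6,6,6,6],
)

```text
t: 8.3
position: [600.7, 5.8, 439.8]
tool_rot: [0.657, 0.262, -0.656, 0.262]
contact_force: [-0.4, 0.7, -0.3]
grip_width: 60.3
```

Run:
```python
from h import *
s,p,R=tool(); print(s['t'],p.round(1),s['contact_force'].round(1),s['grip_width'])
c=cam('wrist',s); im,d=capture('wrist'); X=cloud(c,d); H=X[...,2]; save('w2',im)
m=(H>105)&(H<160)&(np.hypot(X[...,0]-601,X[...,1]-6)<20); print(m.sum(),np.nanpercentile(H[m],[5,50,95]))
m=(H>183)&(H<193)&(X[...,1]>120);P=X[m]; r=cv2.minAreaRect(P[:,:2].astype(np.float32)); print(m.sum(),r)
im,d=capture('top');c=cam('top'); X=cloud(c,d); H=X[...,2];
m=(H>105)&(H<160)&(np.hypot(X[...,0]-601,X[...,1]-6)<20); print(m.sum(),np.nanpercentile(H[m],[5,50,95]))
for lo,hi in [(150,160),(180,195)]:
    m=(H>lo)&(H<hi)&(X[...,0]>500)&(X[...,1]>60);P=X[m]; r=cv2.minAreaRect(P[:,:2].astype(np.float32)); print(m.sum(),r)
print(p,R.round(3))
```

```text
8.3 [600.7   5.8 439.8] [-0.4  0.7 -0.3] 60.307919898575115
1645 [132.03559223 144.59065743 145.8111893 ]
948 ((594.4871826171875, 190.9808349609375), (14.183640480041504, 28.793209075927734), 45.66203689575195)
0 nan
3005 ((628.9207763671875, 264.7232666015625), (343.1571044921875, 132.42889404296875), 83.95679473876953)
212 ((636.2189331054688, 307.8932800292969), (250.46307373046875, 69.65565490722656), 82.64226531982422)
[600.71994769   5.80511495 439.79562586] [[ 0.002  0.688 -0.726]
 [-0.001 -0.726 -0.688]
 [-1.     0.002 -0.001]]
  return np.nanmean(a, axis, out=out, keepdims=keepdims)
```

>>> step_arm(
  travel=[
    [0,-2.4,-2.9],
    [0,-4.9,-5.8],
    [0,-7.3,-8.6],
    [0,-9.8,-11.5],
    [0,-12.2,-14.4],
  ],
  spin=[8,16,24,32,40],
  jaw=[6,6,6,6,6],
)

```text
t: 8.9
position: [620.0, 194.7, 437.9]
tool_rot: [-0.706, -0.023, 0.707, -0.023]
contact_force: [0.6, 0.1, -0.7]
grip_width: 60.0
```

>>> step_arm(
  travel=[
    [0,0,0],
    [0,0,0],
    [0,0,0],
    [0,0,0],
  ],
  spin=[5,9.3,9.3,9.3],
  jaw=[6,6,6,6],
)

```text
t: 9.3
position: [620.2, 193.1, 437.9]
tool_rot: [-0.706, 0.033, 0.707, 0.032]
contact_force: [-0.1, -1.4, -0.2]
grip_width: 59.9
```

Run:
```python
from h import *
s,p,R=tool(); print(s['t'],p.round(1),R[:,1].round(3),s['q'].round(2))
c=cam('wrist',s); im,d=capture('wrist'); X=cloud(c,d); H=X[...,2]; save('w3',im)
m=(H>183)&(H<193)&(abs(X[...,1]-193)<30);P=X[m]; r=cv2.minAreaRect(P[:,:2].astype(np.float32)); print(m.sum(),r,P.mean(0))
print(go([621,193.5,177]))
```

```text
9.3 [620.2 193.1 437.9] [-0.092 -0.996  0.001] [ 0.07  0.35 -0.54  1.39  0.18  1.45 -2.13]
2945 ((621.404052734375, 194.240966796875), (17.78105354309082, 69.49486541748047), 84.19381713867188) [623.19391615 194.20064229 188.67554134]
[ 9.7  -0.06 -0.08]
```

View pics/w3.png

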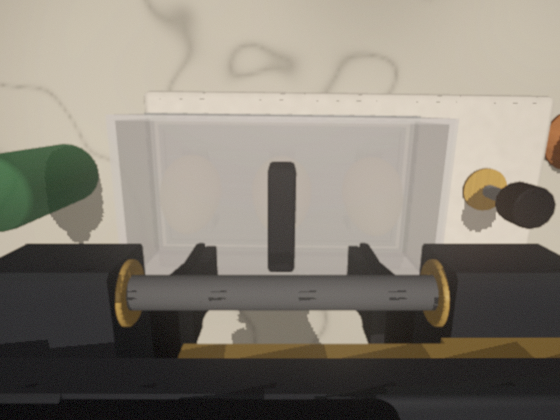

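The knob stands up. Eggs show through the lid at pixels (190,195) and (370,195), and the middle cradle is hidden by the handle. Next I'll take the lid off.

>>> step_arm(
  travel=[
    [3,0,0],
    [6,0,0],
    [8.5,0,0],
    [9.7,0,-0.1],
    [9.7,0,-0.1],
  ],
  spin=[0,0,0,0,0],
  jaw=[6,6,6,6,1],
  squeeze=40,
)

```text
t: 9.85
position: [621.3, 192.8, 340.2]
tool_rot: [-0.706, 0.034, 0.707, 0.033]
contact_force: [0.8, 0.2, 0.6]
grip_width: 57.1
```

>>> step_arm(
  travel=[
    [0,0,0],
    [0,0,0],
    [0,0,0],
    [0,0,0],
    [0,0,0],
  ],
  spin=[0,0,0,0,0],
  jaw=[1,1,1,1,1],
)

```text
t: 10.35
position: [621.3, 193.4, 341.6]
tool_rot: [0.706, -0.034, -0.706, -0.034]
contact_force: [-0.2, 0.8, 0.6]
grip_width: 19.6
```

>>> step_arm(
  travel=[
    [0,0,0],
    [0,0,0],
    [0,0,0],
    [-0.5,0,0],
    [-1.5,0,0],
  ],
  spin=[0,0,0,0,0],
  jaw=[1,1,1,1,1],
)

```text
t: 10.85
position: [620.7, 192.9, 354.5]
tool_rot: [-0.705, 0.034, 0.708, 0.033]
contact_force: [-0.3, 0.2, -3.7]
grip_width: 17.3
```

>>> step_arm(
  travel=[
    [-2,0,0],
    [-4,0,0],
    [-6,0,0],
    [-8,0,0],
    [-9,0,0],
  ],
  spin=[0,0,0,0,0],
  jaw=[1,1,1,1,1],
)

```text
t: 11.35
position: [621.4, 193.5, 448.4]
tool_rot: [0.707, -0.033, -0.705, -0.034]
contact_force: [-0.0, -0.1, -3.9]
grip_width: 17.7
```

Run:
```python
from h import *
s,p,R=tool(); print(s['t'],p.round(1),s['contact_force'].round(1),s['grip_width'],s['torque'].round(2))
print(go([440,-190,p[2]-164]))
```

```text
11.35 [621.4 193.5 448.4] [-0.  -0.1 -3.9] 17.691455124467236 [ 0.06 -0.01  0.03]
[-0.06 39.92 14.44]
```

>>> step_arm(
  travel=[
    [0,3,1.1],
    [0,7,2.5],
    [0,12,4.3],
    [0,16.5,6],
    [0,20,7.2],
  ],
  spin=[0,0,0,0,0],
  jaw=[1,1,1,1,1],
)

```text
t: 11.85
position: [528.8, -1.9, 445.8]
tool_rot: [-0.706, 0.035, 0.707, 0.034]
contact_force: [0.5, -1.6, -4.7]
grip_width: 17.6
```

>>> step_arm(
  travel=[
    [0,4,1.4],
    [0,8.5,3],
    [0,13,4.7],
    [0,17,6.1],
    [0,20,7.2],
  ],
  spin=[0,0,0,0,0],
  jaw=[1,1,1,1,1],
)

```text
t: 12.35
position: [437.8, -193.7, 446.0]
tool_rot: [-0.706, 0.035, 0.707, 0.034]
contact_force: [0.4, -0.2, -4.0]
grip_width: 17.8
```

>>> step_arm(
  travel=[
    [3.5,0,0],
    [7,0,0],
    [10.5,0,0],
    [13.5,0,0],
    [15.5,0,0],
  ],
  spin=[0,0,0,0,0],
  jaw=[1,1,1,1,1],
)

```text
t: 12.85
position: [438.6, -190.5, 288.5]
tool_rot: [-0.705, 0.033, 0.708, 0.034]
contact_force: [0.2, -0.1, -4.3]
grip_width: 17.6
```

>>> step_arm(
  travel=[
    [0.7,0,0],
    [1.3,0,0],
    [1.8,0,0],
    [2.1,0,0],
    [2.1,0,0],
  ],
  spin=[0,0,0,0,0],
  jaw=[1,1,1,1,1],
)

```text
t: 13.35
position: [440.3, -191.2, 271.4]
tool_rot: [0.707, -0.034, -0.706, -0.033]
contact_force: [0.0, 1.5, -0.3]
grip_width: 17.7
```

>>> step_arm(
  travel=[
    [0,0,0],
    [0,0,0],
    [0,0,0],
    [0,0,0],
    [0,0,0],
  ],
  spin=[0,0,0,0,0],
  jaw=[6,6,6,6,6],
)

```text
t: 13.85
position: [439.8, -191.2, 270.4]
tool_rot: [0.706, -0.034, -0.706, -0.034]
contact_force: [-0.3, 0.7, -0.6]
grip_width: 50.0
```

>>> step_arm(
  travel=[
    [-4,0,0],
    [-8,0,0],
    [-12,0,0],
    [-16,0,0],
    [-18,0,0],
  ],
  spin=[0,0,0,0,0],
  jaw=[7.6,7.6,7.6,7.6,7.6],
)

```text
t: 14.35
position: [440.2, -191.1, 454.3]
tool_rot: [0.708, -0.035, -0.704, -0.033]
contact_force: [-0.4, -0.1, -0.8]
grip_width: 75.3
```

>>> step_arm(
  travel=[
    [0,-4,-1.5],
    [0,-8.5,-3.2],
    [0,-13,-4.8],
    [0,-17,-6.3],
    [0,-20,-7.4],
  ],
  spin=[0,0,0,0,0],
  jaw=[7.6,7.6,7.6,7.6,7.6],
)

```text
t: 14.85
position: [533.1, 4.1, 450.4]
tool_rot: [0.707, -0.033, -0.706, -0.033]
contact_force: [-0.0, -1.3, 0.4]
grip_width: 75.4
```

Run:
```python
from h import *
s,p,R=tool(); print(s['t'],p.round(1),R[:,1].round(3))
ims=[]
for n in ['top','scene']:
    c=cam(n); im,d=capture(n); X=cloud(c,d); np.savez('d_'+n,im=im,d=d)
    r=models.outline_of('egg0',n); print(n)
    for q in r:
        P=X[q['mask']]; P=P[np.isfinite(P[:,2])]; print(round(q['confidence'],2),np.round(q['box']),len(P),np.nanmedian(P,0).round(), P[:,2].max().round())
    ims.append(im)
save('d',np.hstack([cv2.resize(ims[0][110:260,130:330],(400,300)),cv2.resize(ims[1][190:340,240:440],(400,300))]))
```

```text
14.85 [533.1   4.1 450.4] [-0.093 -0.996 -0.001]
top
0.54 [186. 160. 202. 179.] 281 [617. 189. 129.] 142.0
scene
0.61 [336. 268. 354. 295.] 394 [632. 196. 125.] 141.0
0.56 [127. 138. 162. 187.] 1232 [ 505. -527.   92.] 136.0
0.55 [361. 282. 383. 310.] 473 [640. 270. 126.] 143.0
0.25 [199. 155. 293. 233.] 4111 [ 468. -175.   82.] 268.0
```

View pics/d.png

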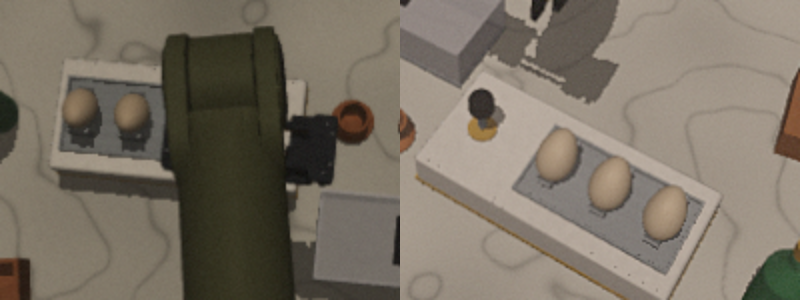

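The picture shows three eggs, one in each cradle, pointed ends up and toward the front. The lid stands clear to the right. I'll fit the cup rims and move over the first egg.

```bash
cat >> h.py <<'E'
def cups(X, guess, rad=45):
    "rim circle fit from points at rim height"
    out=[]
    for g in guess:
        m=(np.hypot(X[...,0]-g[0],X[...,1]-g[1])<rad)&(X[...,2]>34)&(X[...,2]<46); P=X[m][:,:2]
        if len(P)<12: out.append(None); continue
        ce,sz,_=cv2.fitEllipse(P.astype(np.float32)) if 0 else cv2.minAreaRect(P.astype(np.float32))
        out.append((len(P),np.round(ce,1).tolist(),np.round(sz,1).tolist()))
    return out
E
python3 - <<'E'
from h import *
for f,n in [('c_top','top'),('c_scene','scene'),('d_top','top'),('d_scene','scene')]:
    z=np.load(f+'.npz'); print(f,cups(cloud(cam(n),z['d']),[(627,-132),(622,-232),(590,-335)]))
s,p,R=tool(); print(go([615.5,118,113]))
E
```

```text
c_top [(88, [629.0, -124.8], [47.7, 47.2]), (86, [622.4, -232.3], [47.4, 46.3]), (77, [591.6, -332.4], [46.3, 46.9])]
c_scene [(95, [630.8, -125.5], [49.2, 48.1]), (95, [622.7, -232.0], [50.8, 46.9]), (83, [594.9, -333.4], [46.9, 51.3])]
d_top [(84, [629.4, -126.1], [47.9, 49.0]), (85, [622.3, -232.5], [47.3, 46.5]), (73, [591.4, -332.1], [47.4, 45.9])]
d_scene [(99, [631.4, -125.9], [48.9, 49.3]), (100, [623.5, -231.3], [48.8, 48.3]), (88, [593.9, -333.0], [47.3, 48.5])]
[ 17.28 -12.4   -7.19]
```

>>> step_arm(
  travel=[
    [0,-3,-1.8],
    [0,-7,-4],
    [1,-11,-6.4],
    [3,-12.4,-7.2],
    [6,-12.4,-7.2],
  ],
  spin=[0,0,0.6,0.6,0.6],
  jaw=[6,6,6,6,6],
)

```text
t: 15.55
position: [617.2, 119.0, 390.6]
tool_rot: [0.707, -0.036, -0.705, -0.038]
contact_force: [0.2, -0.5, 0.2]
grip_width: 60.6
```

Run:
```python
from h import *
s,p,R=tool(); print(s['t'],p.round(1),R[:,1].round(3),s['grip_width'])
c=cam('wrist',s); im,d=capture('wrist'); save('w4',im)
X=cloud(c,d)
for y in(-16,60,136):
    C=np.array([621.2+.1035*(y-60),193.9+.9946*(y-60)]); m=(np.hypot(X[...,0]-C[0],X[...,1]-C[1])<40)&(X[...,2]>95); P=X[m]
    print(y,m.sum(),C.round(),P.min(0).round(),P.max(0).round())
print(proj(c,[[615.5,118,113],[621,194,110]]).round())
print(go([615.5,118,113]))
```

```text
15.55 [617.2 119.  390.6] [-0.104 -0.995 -0.002] 60.555416453303614
-16 42259 [613. 118.] [578.  80.  95.] [652. 156. 327.]
60 9028 [621. 194.] [594. 154.  95.] [655. 216. 318.]
136 4946 [629. 269.] [605. 244.  95.] [661. 290. 141.]
[[285. 215.]
 [179. 217.]]
[10.67 -0.19 -0.2 ]
```

View pics/w4.png

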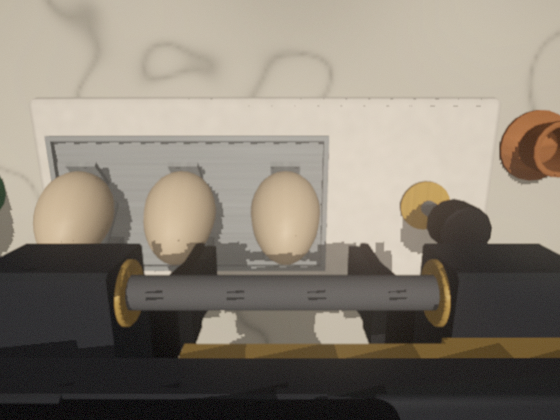

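The eggs are in place as predicted (right egg at pixel 285,215). Grasping it now.

>>> step_arm(
  travel=[
    [3.5,-0.1,-0.1],
    [7,-0.2,-0.2],
    [9.5,-0.2,-0.2],
    [10.6,-0.2,-0.2],
    [10.6,-0.2,-0.2],
  ],
  spin=[0,0,0,0,0],
  jaw=[6,6,6,6,4],
  squeeze=8,
)

```text
t: 16.1
position: [617.9, 117.4, 283.0]
tool_rot: [-0.705, 0.039, 0.707, 0.038]
contact_force: [-0.7, -0.7, -0.1]
grip_width: 57.1
```

>>> step_arm(
  travel=[
    [0,0,0],
    [0,0,0],
    [0,0,0],
    [0,0,0],
    [0,0,0],
  ],
  spin=[0,0,0,0,0],
  jaw=[4,4,4,4,4],
)

```text
t: 16.6
position: [618.9, 118.6, 286.0]
tool_rot: [0.707, -0.038, -0.705, -0.037]
contact_force: [0.3, -3.0, 6.0]
grip_width: 49.4
```

>>> step_arm(
  travel=[
    [-1,0,0],
    [-2.5,0,0],
    [-5,0,0],
    [-8,0,0],
    [-11,0,0],
  ],
  spin=[0,0,0,0,0],
  jaw=[4,4,4,4,4],
)

```text
t: 17.1
position: [617.8, 120.2, 396.1]
tool_rot: [0.706, -0.037, -0.706, -0.037]
contact_force: [0.6, 0.5, -0.3]
grip_width: 49.4
```

Run:
```python
from h import *
s,p,R=tool(); print(s['t'],p.round(1),R[:,1].round(3),s['grip_width'],s['contact_force'])
c=cam('scene'); im,d=capture('scene'); u,v=proj(c,p+164*R[:,0])[0].astype(int); im2,d=capture('wrist')
save('e1',np.hstack([cv2.resize(im[max(v-60,0):v+60,max(u-50,0):u+50],(400,480)),cv2.resize(im2[100:340,180:380],(400,480))]))
```

```text
17.1 [617.8 120.2 396.1] [-0.105 -0.995 -0.001] 49.434234511747384 [ 0.56832306  0.47138691 -0.29959574]
```

View pics/e1.png

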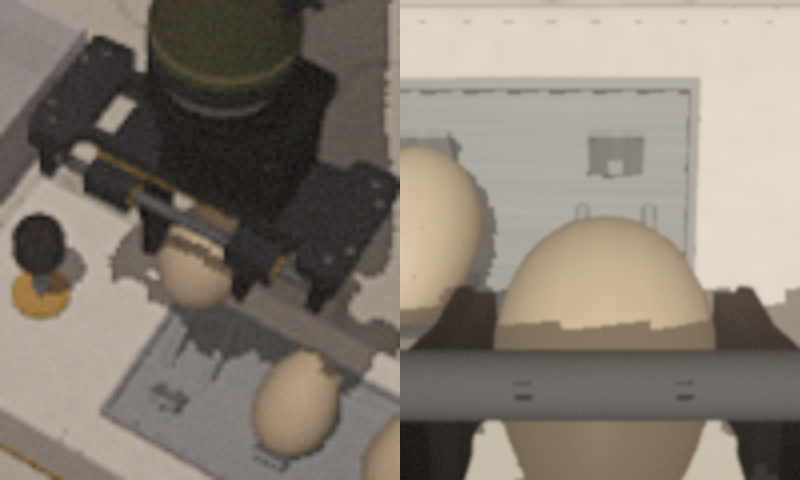

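>>> step_arm(
  travel=[
    [0,3,-0.2],
    [0,7,-0.4],
    [0,12,-0.6],
    [0,17,-0.9],
    [0,22,-1.2],
  ],
  spin=[0,0,0,0,0],
  jaw=[4,4,4,4,4],
)

```text
t: 17.7
position: [606.4, -101.6, 394.4]
tool_rot: [0.706, -0.037, -0.706, -0.037]
contact_force: [1.6, 0.2, -1.7]
grip_width: 49.2
```

>>> step_arm(
  travel=[
    [0,5,-0.3],
    [0,10,-0.5],
    [0,15,-0.8],
    [0,19,-1],
    [0,22,-1.2],
  ],
  spin=[0,0,0,0,0],
  jaw=[4,4,4,4,4],
)

```text
t: 18.2
position: [594.5, -323.8, 393.9]
tool_rot: [-0.706, 0.039, 0.706, 0.038]
contact_force: [0.7, 0.0, -1.1]
grip_width: 49.5
```

>>> step_arm(
  travel=[
    [0,1,0],
    [2,1.3,0],
    [5,1.3,0],
    [7,1.3,0],
    [8,1.3,0],
  ],
  spin=[0,0,0,0,0],
  jaw=[4,4,4,4,4],
)

```text
t: 18.7
position: [594.1, -331.3, 311.7]
tool_rot: [-0.705, 0.036, 0.707, 0.038]
contact_force: [-0.6, 0.1, -0.8]
grip_width: 49.6
```

>>> step_arm(
  travel=[
    [0,0,0],
    [0,0,0],
    [0,0,0],
  ],
  spin=[0,0,0],
  jaw=[4,4,4],
)

```text
t: 19.0
position: [594.8, -333.3, 316.1]
tool_rot: [0.707, -0.038, -0.705, -0.037]
contact_force: [0.7, -0.1, -0.0]
grip_width: 49.1
```

Run:
```python
from h import *
s,p,R=tool(); print(s['t'],p.round(1),R[:,1].round(3),s['grip_width'],s['contact_force'].round(1))
c=cam('scene'); im,d=capture('scene'); u,v=proj(c,p+164*R[:,0])[0].astype(int); s2=arm.state();cw=cam('wrist',s2); im2,dw=capture('wrist')
for n,cc,dd in(('scene',c,d),('wrist',cw,dw)):
    X=cloud(cc,dd); print(n,cups(X,[(593,-333)]))
    for q in models.outline_of('egg0',n)[:4]:
        P=X[q['mask']]; P=P[np.hypot(P[:,0]-593,P[:,1]+333)<60]
        if len(P)>20: print(n,q['confidence'],len(P),np.percentile(P,[3,50,97],axis=0).round(1).tolist())
save('e2',np.hstack([cv2.resize(im[max(v-60,0):v+60,max(u-50,0):u+50],(400,480)),cv2.resize(im2[100:340,180:380],(400,480))]))
print(s2['position'],arm.state()['position'])
```

```text
19.0 [ 594.8 -333.3  316.1] [-0.105 -0.994  0.001] 49.06759025858408 [ 0.7 -0.1 -0. ]
scene [(84, [593.2, -333.2], [48.6, 49.6])]
scene 0.53 128 [[605.5, -347.6, 121.3], [613.9, -327.2, 141.4], [622.0, -312.4, 154.1]]
wrist [(821, [602.8, -335.2], [49.7, 27.6])]
wrist 0.85 8694 [[577.7, -353.2, 132.6], [605.1, -333.8, 154.0], [619.6, -313.7, 169.4]]
[ 594.70172827 -333.4734007   316.03001666] [ 594.34811051 -333.57868507  315.24677702]
```

View pics/e2.png

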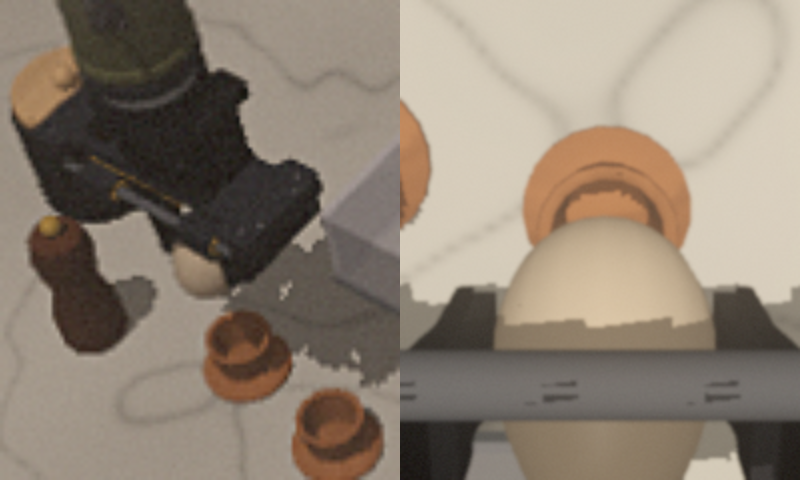

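```bash
cat >> h.py <<'E'
from scipy.optimize import least_squares
def egg_res(P,W,n):
    q=P-W; u=q@n; v2=np.clip((q**2).sum(1)-u**2,0,None); a=np.where(u<0,32.,40.)
    return 25*(np.sqrt(u**2/a**2+v2/625)-1)
def egg_fit(P,W0,n0):
    "W: centre of widest circle, n: axis to the pointed end"
    f=lambda x: egg_res(P,x[:3],(lambda n:n/np.linalg.norm(n))(np.array(n0)+[x[3],x[4],x[5]]))
    r=least_squares(f,[*W0,0,0,0],loss='soft_l1',f_scale=1.0)
    n=np.array(n0)+r.x[3:]; n/=np.linalg.norm(n); return r.x[:3],n,np.sqrt(np.median(r.fun**2))
def egg_pts(cams=('wrist',),near=None,rad=60):
    Ps=[]
    for n in cams:
        c=cam(n); im,d=capture(n); X=cloud(c,d)
        for q in models.outline_of('egg0',n):
            mk=cv2.erode(q['mask'].astype(np.uint8),np.ones((3,3)))>0
            P=X[mk]; P=P[np.isfinite(P[:,2])]; P=P[np.hypot(P[:,0]-near[0],P[:,1]-near[1])<rad]
            if len(P)>20 and q['confidence']>.3: Ps.append((n,q['confidence'],P))
    return Ps
E
python3 - <<'E'
from h import *
s,p,R=tool(); g=p+R[:,0]*179; print(p.round(1))
Ps=egg_pts(('wrist','scene'),g)
for n,cf,P in Ps:
    print(n,cf,len(P), [x.round(2) if hasattr(x,'round') else x for x in egg_fit(P[::max(1,len(P)//800)],g,[-.7,.07,.7])])
W,n,e=egg_fit(np.vstack([P[::max(1,len(P)//400)] for _,_,P in Ps]),g,[-.7,.07,.7]); print(W.round(1),n.round(2),e, np.degrees(np.arccos(n[2])), 'W-g',(W-g).round(1))
E
```

```text
[ 594.3 -333.6  315.2]
wrist 0.98 7939 [array([ 592.53, -332.78,  134.66]), array([-0.65,  0.08,  0.75]), np.float64(0.28)]
[ 592.4 -332.8  134.7] [-0.67  0.07  0.74] 0.3132399755695278 41.99675084116587 W-g [-2.2  0.9 -1.5]
```

The fit shows the egg tilted 42°, with its widest circle over the cup centre to within 1 mm. Lowering it now.

>>> step_arm(
  travel=[
    [1.5,0,0],
    [3.5,0,0],
    [5,0,0],
    [6,0,0],
    [6.5,0,0],
  ],
  spin=[0,0,0,0,0],
  jaw=[4,4,4,4,4],
)

```text
t: 19.9
position: [593.7, -333.3, 247.3]
tool_rot: [-0.705, 0.037, 0.707, 0.038]
contact_force: [0.4, 0.3, -0.8]
grip_width: 49.5
```

>>> step_arm(
  travel=[
    [0,0,0],
    [0.2,0,0],
    [0.2,0,0],
    [0.4,0,0],
    [0.4,0,0],
  ],
  spin=[0,0,0,0,0],
  jaw=[4,4,4,4,4],
)

```text
t: 20.4
position: [594.2, -333.6, 245.4]
tool_rot: [0.706, -0.038, -0.706, -0.037]
contact_force: [0.3, 0.1, -0.4]
grip_width: 49.3
```

>>> step_arm(
  travel=[
    [0.2,0,0],
    [0.2,0,0],
    [0.4,0,0],
    [0.4,0,0],
    [0.4,0,0],
  ],
  spin=[0,0,0,0,0],
  jaw=[4,4,4,4,4],
)

```text
t: 20.9
position: [594.1, -333.6, 241.3]
tool_rot: [-0.706, 0.038, 0.706, 0.037]
contact_force: [-0.6, 0.1, 1.6]
grip_width: 49.4
```

Run:
```python
from h import *
s,p,R=tool(); g=p+R[:,0]*180; print(p.round(1),s['contact_force'].round(1))
n,cf,P=egg_pts(('wrist',),g)[0]
W,n,e=egg_fit(P[::10],g,[-.7,.07,.7]); print(W.round(1),n.round(2),e, np.degrees(np.arccos(n[2])), 'W-g',(W-g).round(1))
```

```text
[ 594.1 -333.6  241.3] [-0.6  0.1  1.6]
[ 591.4 -332.5   61.8] [-0.78  0.08  0.62] 0.27991158472117084 51.51393476957254 W-g [-2.6  1.   0.5]
```

The egg touched down but rotated the wrong way, to 51°. It turns easily between the pads, so I'll use the raised knob as a fixed post. I'll push the egg's tip back against it until the egg is upright, then place it.

>>> step_arm(
  travel=[
    [-1,0,0],
    [-3,0,0],
    [-6,0,0],
    [-9,0,0],
    [-11,0,0],
  ],
  spin=[0,0,0,0,0],
  jaw=[4,4,4,4,4],
)

```text
t: 21.5
position: [594.8, -333.5, 354.5]
tool_rot: [0.708, -0.038, -0.705, -0.037]
contact_force: [0.2, -0.2, -2.0]
grip_width: 49.3
```

>>> step_arm(
  travel=[
    [0,-2.5,-0.3],
    [0,-6,-0.6],
    [0,-10,-1],
    [0,-14,-1.5],
    [0,-16.9,-1.8],
  ],
  spin=[0,0,0,0,0],
  jaw=[4,4,4,4,4],
)

```text
t: 22.0
position: [630.8, -163.6, 352.1]
tool_rot: [0.707, -0.036, -0.705, -0.037]
contact_force: [0.3, -0.3, -1.4]
grip_width: 49.8
```

>>> step_arm(
  travel=[
    [0,-4,-0.4],
    [0,-8,-0.8],
    [0,-12,-1.2],
    [0,-15,-1.6],
    [0,-16.9,-1.8],
  ],
  spin=[0,0,0,0,0],
  jaw=[4,4,4,4,4],
)

```text
t: 22.5
position: [666.1, 2.9, 352.0]
tool_rot: [0.707, -0.035, -0.706, -0.037]
contact_force: [-0.6, -0.7, -1.3]
grip_width: 49.4
```

>>> step_arm(
  travel=[
    [0,0,0],
    [2,0,0],
    [4,0,0],
    [6,0,0],
    [6.6,0,0],
  ],
  spin=[0,0,0,0,0],
  jaw=[4,4,4,4,4],
)

```text
t: 23.0
position: [664.9, -3.5, 282.9]
tool_rot: [-0.705, 0.039, 0.707, 0.038]
contact_force: [-1.2, -0.9, -1.5]
grip_width: 49.1
```

>>> step_arm(
  travel=[
    [0,0,0],
    [0,0,0],
    [0,0,0],
  ],
  spin=[0,0,0],
  jaw=[4,4,4],
)

```text
t: 23.3
position: [666.2, -1.5, 286.8]
tool_rot: [0.707, -0.038, -0.705, -0.038]
contact_force: [0.1, -0.0, -0.2]
grip_width: 49.2
```

```bash
cat >> h.py <<'E'
def egg_now(n0=[-.7,.07,.7],off=180):
    s,p,R=tool(); g=p+R[:,0]*off; print(s['t'],'tcp',p.round(1),'F',s['contact_force'].round(1),'w',round(s['grip_width'],1))
    r=egg_pts(('wrist',),g)
    if not r: print('no egg'); return
    r=max(r,key=lambda q:len(q[2])); P=r[2]
    W,n,e=egg_fit(P[::max(1,len(P)//800)],g,n0); print('W',W.round(1),'n',n.round(2),'err',round(e,2),'tilt',np.degrees(np.arccos(n[2])).round(1),'W-g',(W-g).round(1)); return W,n
E
python3 - <<'E'
from h import *
W,n=egg_now(); ux=np.array([.9946,-.1035]); d=W[:2]-[600.5,6]; print('D',d@ux-17,'lat',d@[.1035,.9946])
E
```

```text
23.3 tcp [666.2  -1.5 286.8] F [ 0.1 -0.  -0.2] w 49.2
W [ 6.639e+02 -5.000e-01  1.075e+02] n [-0.77  0.09  0.63] err 0.31 tilt 50.7 W-g [-2.8  1.   0.7]
D 46.69196043683764 lat 0.08991259282405979
```

>>> step_arm(
  travel=[
    [0.1,0,0.5],
    [0.1,0,0.9],
    [0.1,0,1.3],
    [0.1,0,1.6],
    [0.1,0,1.9],
  ],
  spin=[0,0,0,0,0],
  jaw=[4,4,4,4,4],
)

```text
t: 23.9
position: [649.2, 0.2, 285.5]
tool_rot: [0.71, -0.038, -0.702, -0.038]
contact_force: [10.4, -0.8, -5.2]
grip_width: 49.6
```

>>> step_arm(
  travel=[
    [0,0,0.2],
    [0,0,0.35],
    [0,0,0.35],
  ],
  spin=[0,0,0],
  jaw=[4,4,4],
)

```text
t: 24.2
position: [645.6, 0.4, 285.5]
tool_rot: [0.71, -0.038, -0.702, -0.038]
contact_force: [10.1, -0.3, -5.1]
grip_width: 49.3
```

Run:
```python
from h import *
W,n=egg_now([-.3,.03,.9]); ux=np.array([.9946,-.1035]); d=W[:2]-[600.5,6]; print('D',d@ux-17,'lat',d@[.1035,.9946])
```

```text
24.2 tcp [6.456e+02 4.000e-01 2.855e+02] F [10.1 -0.3 -5.1] w 49.3
W [6.510e+02 5.000e-01 1.044e+02] n [-0.75  0.1   0.66] err 0.26 tilt 49.0 W-g [ 3.6  0.3 -1. ]
D 33.80240626392595 lat -0.19733584603914855
```

The egg slid in the pads instead of turning, because friction at the tip opposed the rotation. I'll roll it down the knob face instead, so that friction helps right it.

>>> step_arm(
  travel=[
    [0,0,-0.8],
    [-1.2,0,-0.8],
    [-2.4,0,-0.8],
    [-2.4,0,-0.4],
    [-2.4,0,0.1],
  ],
  spin=[0,0,0,0,0],
  jaw=[4,4,4,4,4],
)

```text
t: 24.8
position: [643.6, 1.3, 309.6]
tool_rot: [0.709, -0.037, -0.703, -0.038]
contact_force: [9.8, -0.2, -5.3]
grip_width: 49.5
```

>>> step_arm(
  travel=[
    [0.5,0,0.1],
    [1.0,0,0.25],
    [1.5,0,0.4],
    [2,0,0.5],
    [2.5,0,0.6],
  ],
  spin=[0,0,0,0,0],
  jaw=[4,4,4,4,4],
)

```text
t: 25.3
position: [636.1, 1.8, 282.8]
tool_rot: [-0.706, 0.038, 0.706, 0.037]
contact_force: [-0.3, -0.1, 10.9]
grip_width: 49.4
```

Run:
```python
from h import *
W,n=egg_now([-.3,.03,.9]); ux=np.array([.9946,-.1035]); d=W[:2]-[600.5,6]; print('D',d@ux-17,'lat',d@[.1035,.9946])
```

```text
25.3 tcp [636.1   1.8 282.8] F [-0.3 -0.1 10.9] w 49.4
W [640.8   1.9 100.8] n [-0.12  0.03  0.99] err 0.24 tilt 7.3 W-g [ 4.8  0.1 -1.9]
D 23.491808534795588 lat 0.11287946132694149
```

The egg is now upright (7° tilt). Taking it to the far cup.

>>> step_arm(
  travel=[
    [-1,0,0],
    [-3,0,0],
    [-6,0,0],
    [-9,0,0],
    [-11,0,0],
  ],
  spin=[0,0,0,0,0],
  jaw=[4,4,4,4,4],
)

```text
t: 25.9
position: [636.3, 2.1, 395.5]
tool_rot: [0.706, -0.037, -0.706, -0.037]
contact_force: [0.3, 0.1, -1.6]
grip_width: 48.5
```

>>> step_arm(
  travel=[
    [0,2.5,0.1],
    [0,6,0.2],
    [0,10,0.4],
    [0,14,0.5],
    [0,16.9,0.6],
  ],
  spin=[0,0,0,0,0],
  jaw=[4,4,4,4,4],
)

```text
t: 26.4
position: [611.4, -168.8, 392.9]
tool_rot: [-0.705, 0.039, 0.707, 0.038]
contact_force: [-0.2, -0.3, -1.8]
grip_width: 48.4
```

>>> step_arm(
  travel=[
    [0,4,0.2],
    [0,8,0.3],
    [0,12,0.4],
    [0,15,0.5],
    [0,16.9,0.6],
  ],
  spin=[0,0,0,0,0],
  jaw=[4,4,4,4,4],
)

```text
t: 26.9
position: [587.2, -336.2, 392.7]
tool_rot: [-0.705, 0.039, 0.707, 0.039]
contact_force: [0.3, 0.3, -1.5]
grip_width: 48.4
```

>>> step_arm(
  travel=[
    [0,0,0],
    [2.5,0,0],
    [5.5,0,0],
    [8,0,0],
    [10,0,0],
  ],
  spin=[0,0,0,0,0],
  jaw=[4,4,4,4,4],
)

```text
t: 27.4
position: [589.3, -329.5, 291.5]
tool_rot: [-0.706, 0.035, 0.707, 0.037]
contact_force: [0.7, 0.1, -1.7]
grip_width: 48.5
```

>>> step_arm(
  travel=[
    [1,0,0],
    [2,0,0],
    [2,0,0],
    [2,0,0],
    [2,0,0],
  ],
  spin=[0,0,0,0,0],
  jaw=[4,4,4,4,4],
)

```text
t: 27.9
position: [589.2, -333.0, 274.6]
tool_rot: [0.707, -0.038, -0.705, -0.037]
contact_force: [-0.9, 0.0, -0.2]
grip_width: 48.6
```

Run:
```python
from h import *
W,n=egg_now([-.1,.03,1])
for nm in('scene','top'):
    im,d=capture(nm); print(nm,cups(cloud(cam(nm),d),[(593,-333),(622.5,-232),(630,-125.5)]))
```

```text
27.9 tcp [ 589.2 -333.   274.6] F [-0.9  0.  -0.2] w 48.6
W [ 603.5 -334.    93.3] n [-0.77  0.1   0.63] err 0.3 tilt 51.3 W-g [14.  -0.8 -1.3]
scene [(58, [596.6, -325.6], [35.1, 49.2]), (95, [623.3, -231.4], [50.3, 46.3]), (57, [612.6, -109.2], [52.8, 28.6])]
top [(25, [572.5, -336.0], [9.2, 35.6]), (80, [622.3, -232.6], [45.9, 47.0]), (49, [610.2, -110.4], [47.8, 28.2])]
```

Run:
```python
from h import *
im,d=capture('scene'); im2,_=capture('wrist')
save('e3',np.hstack([cv2.resize(im[150:290,120:280],(480,420)),cv2.resize(im2[100:340,180:380],(320,420))]))
W,n=egg_now([-.1,.03,1]); W,n=egg_now([-.7,.03,.7])
s,p,R=tool(); g=p+R[:,0]*180
P=egg_pts(('wrist',),g)[0][2]; print(P.min(0),P.max(0))
```

```text
28.2 tcp [ 588.7 -333.   273.6] F [ 0.3  0.1 -1. ] w 48.8
W [ 602.6 -333.9   92.4] n [-0.79  0.1   0.61] err 0.28 tilt 52.4 W-g [13.8 -0.7 -1.2]
28.3 tcp [ 588.7 -333.   273.4] F [ 0.3  0.5 -0.7] w 48.5
W [ 602.8 -333.9   92. ] n [-0.77  0.1   0.62] err 0.3 tilt 51.4 W-g [14.1 -0.8 -1.4]
[ 572.76043366 -357.79600392   85.51239767] [ 631.94328608 -310.0090771   124.51740309]
```

View pics/e3.png

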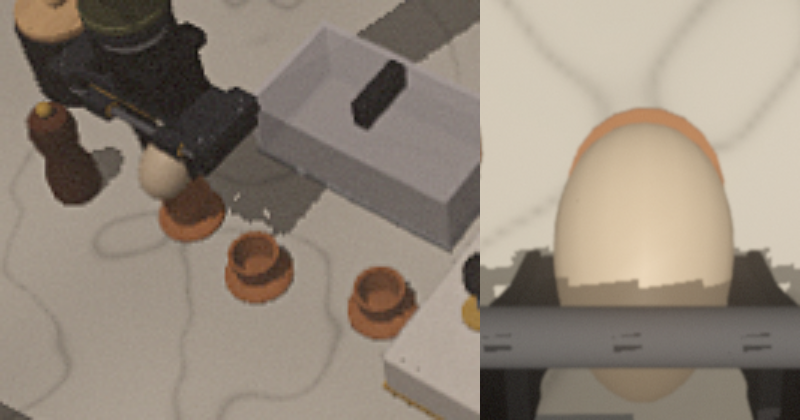

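The egg tilted back to 51° because it was lifted while still touching the knob, and it now sits at the pads' edge. Cup A has also been knocked to about (611,−110). I'll seat this egg in cup C with a rolling offset and look again.

>>> step_arm(
  travel=[
    [0,0.1,0.7],
    [0,0.1,1.5],
    [1,0.1,1.5],
    [2,0.1,1.5],
    [2.4,0.1,1.5],
  ],
  spin=[0,0,0,0,0],
  jaw=[4,4,4,4,4],
)

```text
t: 29.0
position: [573.0, -332.0, 247.2]
tool_rot: [-0.705, 0.037, 0.707, 0.038]
contact_force: [-0.3, 0.3, -0.6]
grip_width: 48.6
```

>>> step_arm(
  travel=[
    [0.2,0,0],
    [0.4,0,0],
    [0.6,0,0],
    [0.8,0,0],
    [0.8,0,0],
  ],
  spin=[0,0,0,0,0],
  jaw=[4,4,4,4,4],
)

```text
t: 29.5
position: [573.4, -332.4, 241.3]
tool_rot: [-0.706, 0.037, 0.706, 0.038]
contact_force: [-1.8, 0.1, 2.0]
grip_width: 48.3
```

Run:
```python
from h import *
W,n=egg_now()
im,d=capture('scene'); print(cups(cloud(cam('scene'),d),[(593,-333)]))
```

```text
29.5 tcp [ 573.4 -332.4  241.3] F [-1.8  0.1  2. ] w 48.3
W [ 587.2 -333.1   60.4] n [-0.82  0.1   0.57] err 0.28 tilt 55.3 W-g [14.  -0.8 -0.9]
[(47, [604.0, -323.2], [24.3, 48.5])]
```

>>> step_arm(
  travel=[
    [0,0,0],
    [0,0,0],
    [0,0,0],
    [0,0,0],
    [0,0,0],
  ],
  spin=[0,0,0,0,0],
  jaw=[4.9,5.0,5.2,5.4,5.6],
)

```text
t: 30.15
position: [573.9, -332.4, 241.4]
tool_rot: [0.706, -0.038, -0.706, -0.037]
contact_force: [0.8, 0.4, 0.5]
grip_width: 55.0
```

Run:
```python
from h import *
W,n=egg_now()
im,d=capture('scene'); im2,_=capture('wrist')
save('e4',np.hstack([cv2.resize(im[150:290,120:280],(480,420)),cv2.resize(im2[100:340,180:380],(320,420))]))
```

```text
30.15 tcp [ 573.9 -332.4  241.4] F [0.8 0.4 0.5] w 55.0
W [ 586.6 -333.1   60.4] n [-0.82  0.09  0.56] err 0.28 tilt 55.7 W-g [12.6 -0.6 -1. ]
```

View pics/e4.png

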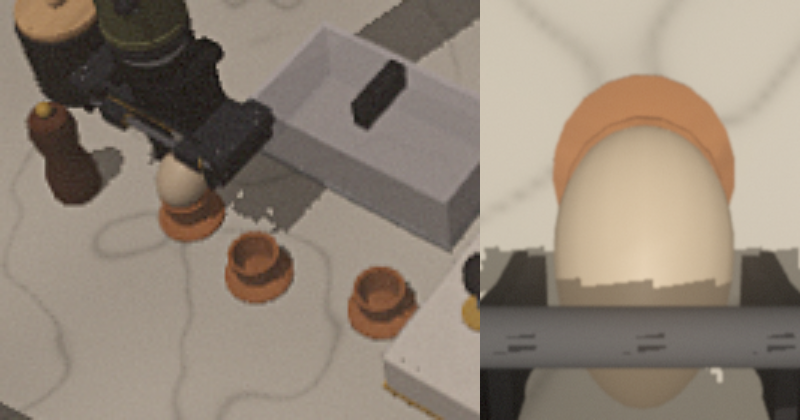

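The egg rests leaning in the cup at 55° without support. I'll right it there with the jaws turned across the lean, pushing its tip over and up.

>>> step_arm(
  travel=[
    [-2,0,0],
    [-5,0,0],
    [-9,0,0],
    [-10,0,-0.7],
    [-10,0,-1.4],
  ],
  spin=[0,0,0,-8,-16],
  jaw=[5.6,5.6,6,8.7,8.7],
)

```text
t: 30.85
position: [588.5, -334.1, 345.0]
tool_rot: [0.706, 0.062, -0.703, 0.064]
contact_force: [-0.6, 1.2, -0.7]
grip_width: 69.2
```

>>> step_arm(
  travel=[
    [0,0,0],
    [0,0,0],
    [0,0,0],
    [0,0,0],
    [0,0,0],
  ],
  spin=[-8,-16,-24,-32,-40],
  jaw=[8.7,8.7,8.7,8.7,8.7],
)

```text
t: 31.35
position: [587.6, -333.8, 341.2]
tool_rot: [-0.64, -0.3, 0.64, -0.3]
contact_force: [0.4, 0.4, -0.5]
grip_width: 86.5
```

>>> step_arm(
  travel=[
    [0,0,0],
    [0,0,0],
    [0,0,0],
    [0,0,0],
    [0,0,0],
  ],
  spin=[-8,-16,-24,-32,-34],
  jaw=[8.7,8.7,8.7,8.7,8.7],
)

```text
t: 31.85
position: [587.5, -334.0, 341.2]
tool_rot: [0.525, 0.474, -0.525, 0.474]
contact_force: [0.2, 0.1, -0.2]
grip_width: 86.9
```

Run:
```python
from h import *
s,p,R=tool(); print(p.round(1),R[:,1].round(3),s['grip_width'])
Ps=egg_pts(('wrist','scene'),(590,-333),50)
for n,cf,P in Ps:
    print(n,round(cf,2),len(P),[np.round(x,2) for x in egg_fit(P[::max(1,len(P)//600)],[587,-333,61],[-.8,.09,.56])])
for n in('wrist','scene'):
    im,d=capture(n); print(n,cups(cloud(cam(n),d),[(590,-333)])); print([(np.round(at_z(cam(n),q['xy'],0)[0]),round(q['confidence'],2)) for q in models.place_of('cup2',n)])
```

```text
[ 587.5 -334.   341.2] [ 0.995 -0.102  0.   ] 86.90541464746126
wrist 0.67 4770 [array([ 586.48, -332.93,   60.12]), array([-0.82,  0.09,  0.57]), np.float64(0.29)]
scene 0.61 252 [array([ 591.28, -334.56,   55.35]), array([-0.64,  0.22,  0.74]), np.float64(1.17)]
wrist [(193, [599.0, -314.7], [9.7, 39.0])]
[(array([ 622., -233.,    0.]), 0.67)]
scene [(44, [602.8, -324.2], [27.3, 49.2])]
[(array([ 606., -109.,    0.]), 0.84), (array([ 590., -337.,    0.]), 0.78), (array([ 608., -235.,    0.]), 0.75), (array([566., 181.,   0.]), 0.36)]
```

>>> step_arm(
  travel=[
    [3,0,0],
    [6,0,0],
    [9,0,0],
    [10.5,0,0],
    [10.9,0,0],
  ],
  spin=[0,0,0,0,0],
  jaw=[8.7,8.7,8.7,8.7,8.7],
)

```text
t: 32.75
position: [586.9, -333.6, 230.2]
tool_rot: [-0.525, -0.474, 0.526, -0.472]
contact_force: [-0.2, 0.3, -0.1]
grip_width: 87.0
```

>>> step_arm(
  travel=[
    [0,0,0],
    [0,0.3,0],
    [-0.2,0.6,0],
    [-0.6,0.9,0],
    [-1,1.2,0],
  ],
  spin=[0,0,0,0,0],
  jaw=[8.7,8.7,8.7,8.7,8.7],
)

```text
t: 33.25
position: [599.9, -335.2, 243.3]
tool_rot: [-0.526, -0.473, 0.526, -0.473]
contact_force: [-1.4, -1.2, 1.0]
grip_width: 86.9
```

>>> step_arm(
  travel=[
    [-0.4,0.3,0],
    [-0.8,0.6,0],
    [-1.2,0.9,0],
    [-1.6,1.2,0],
    [-1.6,1.2,0],
  ],
  spin=[0,0,0,0,0],
  jaw=[8.7,8.7,8.7,8.7,8.7],
)

```text
t: 33.75
position: [612.2, -336.3, 259.1]
tool_rot: [0.526, 0.472, -0.525, 0.473]
contact_force: [0.3, 0.4, 0.3]
grip_width: 87.0
```

Run:
```python
from h import *
s,p,R=tool(); print(p.round(1),s['contact_force'].round(1))
Ps=egg_pts(('wrist','scene'),(595,-333),50)
for n,cf,P in Ps:
    print(n,round(cf,2),len(P),P.min(0).round(),P.max(0).round(),[np.round(x,2) for x in egg_fit(P[::max(1,len(P)//600)],[591,-333,61],[-.5,.05,.8])])
print([(np.round(at_z(cam('scene'),q['xy'],0)[0]),round(q['confidence'],2)) for q in models.place_of('cup2','scene')])
```

```text
[ 612.2 -336.3  259.1] [0.3 0.4 0.3]
wrist 0.72 6522 [ 572. -352.   61.] [ 624. -309.  104.] [array([ 597.31, -334.36,   68.01]), array([-0.49,  0.07,  0.87]), np.float64(0.26)]
scene 0.82 237 [ 580. -346.   56.] [ 625. -308.  105.] [array([ 598.35, -334.83,   64.42]), array([-0.38,  0.15,  0.91]), np.float64(1.11)]
[(array([ 621., -236.,    0.]), 0.8), (array([616., -98.,   0.]), 0.79), (array([ 590., -335.,    0.]), 0.66)]
```

>>> step_arm(
  travel=[
    [0,-0.35,0],
    [0,-0.7,0],
    [0,-1.05,0],
    [0,-1.4,0],
    [0,-1.75,0],
  ],
  spin=[0,0,0,0,0],
  jaw=[8.0,7.3,6.6,5.9,5.2],
)

```text
t: 34.5
position: [593.6, -334.6, 258.3]
tool_rot: [-0.526, -0.473, 0.526, -0.473]
contact_force: [-1.0, 0.8, 0.2]
grip_width: 58.3
```

>>> step_arm(
  travel=[
    [0,-0.15,0],
    [0,-0.2,0],
    [0,-0.2,0],
  ],
  spin=[0,0,0],
  jaw=[5.0,4.9,4.9],
)

```text
t: 34.8
position: [591.8, -334.4, 258.5]
tool_rot: [-0.526, -0.473, 0.526, -0.473]
contact_force: [-0.9, -0.7, 1.4]
grip_width: 52.0
```

Run:
```python
from h import *
s,p,R=tool(); print(p.round(1),s['contact_force'].round(1),s['grip_width'])
Ps=egg_pts(('wrist','scene'),(595,-333),50)
for n,cf,P in Ps:
    print(n,round(cf,2),len(P),P.min(0).round(),P.max(0).round(),[np.round(x,2) for x in egg_fit(P[::max(1,len(P)//600)],[591,-333,61],[-.3,.05,.9])])
im,d=capture('scene'); im2,_=capture('wrist')
print([(np.round(at_z(cam('scene'),q['xy'],0)[0]),round(q['confidence'],2)) for q in models.place_of('cup2','scene')])
save('e5',np.hstack([cv2.resize(im[150:290,120:280],(480,420)),cv2.resize(im2[100:340,180:380],(320,420))]))
```

```text
[ 591.8 -334.4  258.5] [-0.9 -0.7  1.4] 52.03332456415428
wrist 0.64 6273 [ 567. -351.   62.] [ 621. -309.  102.] [array([ 595.21, -334.38,   66.29]), array([-0.57,  0.06,  0.82]), np.float64(0.25)]
scene 0.66 170 [ 578. -335.   58.] [ 624. -309.  103.] [array([ 598.21, -335.54,   62.47]), array([-0.47,  0.17,  0.87]), np.float64(1.19)]
[(array([ 613., -107.,    0.]), 0.96), (array([ 616., -237.,    0.]), 0.92), (array([ 591., -335.,    0.]), 0.64)]
```

View pics/e5.png

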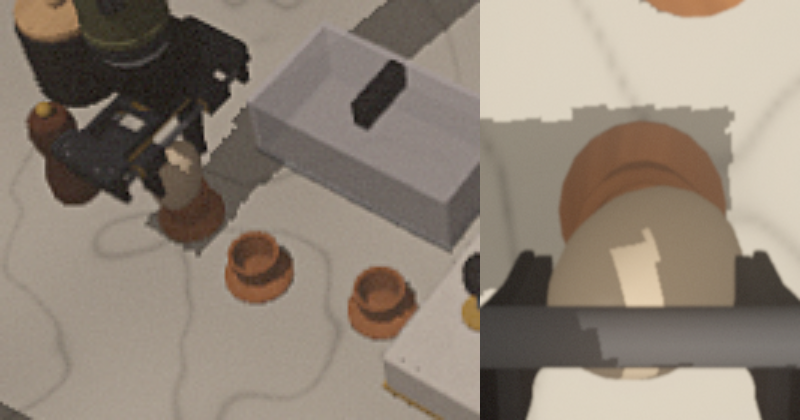

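>>> step_arm(
  travel=[
    [0,0,0],
    [0,0,0],
    [0,0,0],
    [-0.6,0,0],
    [-1.2,0,0],
  ],
  spin=[0,0,0,0,0],
  jaw=[5.5,6,6.5,7,7.4],
)

```text
t: 35.65
position: [592.2, -334.2, 270.5]
tool_rot: [0.526, 0.473, -0.526, 0.473]
contact_force: [0.5, 0.4, -0.7]
grip_width: 71.1
```

```bash
cat >> h.py <<'E'
def cupegg(xy,n0=[-.3,.05,.9],cams=('wrist','scene')):
    s,p,R=tool(); print(s['t'],p.round(1),'F',s['contact_force'].round(1),round(s['grip_width'],1))
    for n,cf,P in egg_pts(cams,xy,45):
        W,a,e=egg_fit(P[::max(1,len(P)//600)],[xy[0],xy[1],61],n0); print(n,round(cf,2),len(P),'W',W.round(1),'n',a.round(2),'err',round(e,2),'tilt',np.degrees(np.arccos(a[2])).round(1))
    if 'scene' in cams: print([(np.round(at_z(cam('scene'),q['xy'],0)[0]),round(q['confidence'],2)) for q in models.place_of('cup2','scene')])
E
python3 -c "
from h import *
cupegg((593,-334))"
```

```text
35.65 [ 592.2 -334.2  270.5] F [ 0.5  0.4 -0.7] 71.1
wrist 0.68 7127 W [ 586.  -334.2   60.4] n [-0.82  0.04  0.57] err 0.28 tilt 55.5
scene 0.56 247 W [ 592.3 -334.8   54.3] n [-0.6   0.22  0.77] err 1.17 tilt 39.4
[(array([ 599., -106.,    0.]), 0.97), (array([ 618., -232.,    0.]), 0.65), (array([ 597., -330.,    0.]), 0.59), (array([566., 184.,   0.]), 0.53), (array([579., 185.,   0.]), 0.52)]
```

The egg fell back to its natural lean of 55° in the cup, so pushing it over in place doesn't hold. I'll regrip it centred, roll it upright on the knob again, and this time back away horizontally before lifting.

>>> step_arm(
  travel=[
    [-3,0,0],
    [-6,0,0],
    [-6,0,0],
    [-6,0,0],
    [-6,0,0],
  ],
  spin=[0,8,16,24,32],
  jaw=[7.4,7,6.5,6.5,6.5],
)

```text
t: 36.4
position: [592.0, -334.3, 330.4]
tool_rot: [0.637, 0.308, -0.637, 0.308]
contact_force: [0.0, -0.3, -0.2]
grip_width: 65.7
```

>>> step_arm(
  travel=[
    [0,0,0],
    [0,0,0],
    [0,0,0],
    [0,0,0],
    [0,0,0],
  ],
  spin=[8,16,24,32,40],
  jaw=[6.5,6.5,6.5,6.5,6.5],
)

```text
t: 36.9
position: [592.0, -334.2, 330.0]
tool_rot: [-0.703, -0.072, 0.704, -0.071]
contact_force: [-0.6, -0.4, -0.3]
grip_width: 65.0
```

>>> step_arm(
  travel=[
    [0,0,0],
    [0,0,0],
    [3,0,0],
    [6,0,0],
    [8,0,0],
  ],
  spin=[8,18,18,18,18],
  jaw=[6.5,6.5,6.5,6.5,6.5],
)

```text
t: 37.4
position: [591.4, -333.9, 247.8]
tool_rot: [-0.705, 0.037, 0.707, 0.038]
contact_force: [0.1, 0.0, -0.1]
grip_width: 65.0
```

>>> step_arm(
  travel=[
    [1,0,0],
    [2,0,0],
    [2.2,0,0],
    [2.2,0,0],
    [2.2,0,0],
  ],
  spin=[0,0,0,0,0],
  jaw=[6.5,6.5,6.5,6,5.5],
)

```text
t: 37.9
position: [592.5, -334.5, 229.5]
tool_rot: [0.707, -0.038, -0.705, -0.037]
contact_force: [-0.3, 0.2, 0.6]
grip_width: 58.5
```

>>> step_arm(
  travel=[
    [0,0,0],
    [0,0,0],
    [0,0,0],
    [0,0,0],
    [0,0,0],
  ],
  spin=[0,0,0,0,0],
  jaw=[5,4,4,4,4],
  squeeze=8,
)

```text
t: 38.4
position: [592.3, -334.4, 228.9]
tool_rot: [0.706, -0.038, -0.706, -0.037]
contact_force: [0.1, 0.2, 3.4]
grip_width: 49.4
```

```bash
python3 -c "
from h import *
s,p,R=tool(); print(R[:,1])
egg_now([-.8,.08,.57],164)"
```

```text
[-1.05808432e-01 -9.94386428e-01  4.55371951e-04]
38.4 tcp [ 592.3 -334.4  228.9] F [0.1 0.2 3.4] w 49.4
W [ 586.8 -333.    60. ] n [-0.84  0.08  0.53] err 0.28 tilt 57.9 W-g [-5.7  1.4 -4.9]
```

>>> step_arm(
  travel=[
    [-1,0,0],
    [-3,0,0],
    [-6,0,0],
    [-9,0,0],
    [-12,0,0],
  ],
  spin=[0,0,0,0,0],
  jaw=[4,4,4,4,4],
)

```text
t: 39.0
position: [591.7, -334.2, 349.0]
tool_rot: [-0.706, 0.037, 0.707, 0.038]
contact_force: [-0.1, 0.2, -0.7]
grip_width: 49.5
```

>>> step_arm(
  travel=[
    [0,-2.5,-0.3],
    [0,-6,-0.7],
    [0,-10,-1.2],
    [0,-14,-1.7],
    [0,-16.95,-2.1],
  ],
  spin=[0,0,0,0,0],
  jaw=[4,4,4,4,4],
)

```text
t: 39.5
position: [631.1, -164.6, 348.2]
tool_rot: [-0.706, 0.036, 0.706, 0.037]
contact_force: [0.2, 0.6, -0.8]
grip_width: 49.3
```

>>> step_arm(
  travel=[
    [0,-4,-0.5],
    [0,-8,-1],
    [0,-12,-1.4],
    [0,-15,-1.8],
    [0,-16.95,-2.1],
  ],
  spin=[0,0,0,0,0],
  jaw=[4,4,4,4,4],
)

```text
t: 40.0
position: [669.5, 2.1, 348.0]
tool_rot: [-0.706, 0.036, 0.707, 0.037]
contact_force: [0.9, -0.6, -0.6]
grip_width: 49.5
```

>>> step_arm(
  travel=[
    [0,0,0],
    [1.5,0,0],
    [3.5,0,0],
    [5,0,0],
    [5,0,0],
  ],
  spin=[0,0,0,0,0],
  jaw=[4,4,4,4,4],
)

```text
t: 40.5
position: [668.3, -4.0, 294.3]
tool_rot: [-0.704, 0.039, 0.708, 0.038]
contact_force: [-1.4, -0.1, -0.4]
grip_width: 49.4
```

```bash
cat >> h.py <<'E'
def knob(n0):
    W,n=egg_now(n0,164); d=W[:2]-[600.5,6]; print('D',(d@[.9946,-.1035]-17).round(1),'lat',(d@[.1035,.9946]).round(1))
E
python3 -c "
from h import *
knob([-.8,.08,.57])"
```

```text
40.5 tcp [668.3  -4.  294.3] F [-1.4 -0.1 -0.4] w 49.4
W [661.7  -2.9 125.2] n [-0.83  0.09  0.55] err 0.28 tilt 56.9 W-g [-5.6  1.3 -5.1]
D 44.7 lat -2.5
```

>>> step_arm(
  travel=[
    [0,0,0],
    [0,0,0.4],
    [0,0,0.8],
    [0,0,1.2],
    [0,0,1.5],
  ],
  spin=[0,0,0,0,0],
  jaw=[4,4,4,4,4],
)

```text
t: 41.1
position: [656.6, -0.3, 299.5]
tool_rot: [0.709, -0.037, -0.703, -0.038]
contact_force: [11.8, -1.4, -4.2]
grip_width: 49.2
```

>>> step_arm(
  travel=[
    [0.5,0,0.2],
    [1,0,0.5],
    [1.5,0,0.8],
    [2,0,1.1],
    [2.5,0,1.4],
  ],
  spin=[0,0,0,0,0],
  jaw=[4,4,4,4,4],
)

```text
t: 41.6
position: [640.6, 1.5, 273.1]
tool_rot: [0.706, -0.037, -0.706, -0.037]
contact_force: [1.7, -0.4, -0.4]
grip_width: 49.4
```

```bash
python3 -c "
from h import *
knob([-.3,.03,.9])"
```

```text
41.6 tcp [640.6   1.5 273.1] F [ 1.7 -0.4 -0.4] w 49.4
W [638.9   2.5 101.5] n [ 0.   -0.01  1.  ] err 0.22 tilt 0.8 W-g [-1.7  1.  -7.7]
D 21.5 lat 0.5
```

Upright at 0.8°. Backing off horizontally first, then lifting and checking.

>>> step_arm(
  travel=[
    [0,0,-0.3],
    [0,0,-0.8],
    [0,0,-1.5],
    [0,0,-2],
    [0,0,-2],
  ],
  spin=[0,0,0,0,0],
  jaw=[4,4,4,4,4],
)

```text
t: 42.2
position: [661.5, -0.9, 273.0]
tool_rot: [-0.706, 0.038, 0.706, 0.038]
contact_force: [-0.2, -0.9, -0.9]
grip_width: 49.4
```

>>> step_arm(
  travel=[
    [-1,0,0],
    [-3,0,0],
    [-6,0,0],
    [-7,0,0],
    [-7,0,0],
  ],
  spin=[0,0,0,0,0],
  jaw=[4,4,4,4,4],
)

```text
t: 42.7
position: [661.2, -0.4, 345.8]
tool_rot: [0.708, -0.037, -0.705, -0.037]
contact_force: [-0.5, -0.1, -0.9]
grip_width: 49.7
```

```bash
python3 -c "
from h import *
knob([0,0,1])
for n in('scene','top'):
    im,d=capture(n); print(n,cups(cloud(cam(n),d),[(593,-333),(622,-232),(611,-108)]))"
```

```text
42.7 tcp [ 6.612e+02 -4.000e-01  3.458e+02] F [-0.5 -0.1 -0.9] w 49.7
W [6.605e+02 4.000e-01 1.743e+02] n [ 0.   -0.01  1.  ] err 0.24 tilt 0.6 W-g [-1.5  0.9 -7.5]
D 43.2 lat 0.7
scene [(90, [594.6, -332.6], [50.0, 49.5]), (98, [624.5, -231.7], [48.5, 49.2]), (70, [607.6, -103.3], [48.4, 42.2])]
top [(75, [591.7, -332.4], [47.1, 45.0]), (82, [622.5, -232.7], [46.0, 47.4]), (89, [602.6, -104.1], [47.3, 47.1])]
```

>>> step_arm(
  travel=[
    [0,2.5,0.2],
    [0,6,0.6],
    [0,10,0.9],
    [0,14,1.3],
    [0,16.9,1.6],
  ],
  spin=[0,0,0,0,0],
  jaw=[4,4,4,4,4],
)

```text
t: 43.4
position: [625.7, -170.6, 341.5]
tool_rot: [-0.705, 0.039, 0.707, 0.038]
contact_force: [-0.0, -0.2, -0.1]
grip_width: 49.3
```

>>> step_arm(
  travel=[
    [0,4,0.4],
    [0,8,0.8],
    [0,12,1.2],
    [0,15,1.4],
    [0,16.9,1.6],
  ],
  spin=[0,0,0,0,0],
  jaw=[4,4,4,4,4],
)

```text
t: 43.9
position: [591.5, -336.8, 341.5]
tool_rot: [-0.705, 0.039, 0.707, 0.039]
contact_force: [0.1, -0.6, -0.6]
grip_width: 49.6
```

>>> step_arm(
  travel=[
    [0,0,0],
    [2,0,0],
    [5,0,0],
    [8,0,0],
    [9.5,0,0],
  ],
  spin=[0,0,0,0,0],
  jaw=[4,4,4,4,4],
)

```text
t: 44.4
position: [593.1, -330.0, 244.9]
tool_rot: [-0.705, 0.035, 0.708, 0.038]
contact_force: [0.6, 0.5, -1.2]
grip_width: 49.3
```

>>> step_arm(
  travel=[
    [0,0,0],
    [0,0,0],
    [0,0,0],
    [0,0,0],
  ],
  spin=[0,0,0,0],
  jaw=[4,4,4,4],
)

```text
t: 44.8
position: [593.8, -333.6, 250.2]
tool_rot: [0.707, -0.038, -0.705, -0.037]
contact_force: [0.0, -0.3, -1.3]
grip_width: 49.8
```

```bash
python3 -c "
from h import *
egg_now([0,0,1],164)
im,d=capture('wrist'); print(cups(cloud(cam('wrist'),d),[(593,-333)]))"
```

```text
44.8 tcp [ 593.8 -333.6  250.2] F [ 0.  -0.3 -1.3] w 49.8
W [ 592.8 -332.9   78.7] n [ 0.   -0.01  1.  ] err 0.24 tilt 0.7 W-g [-1.5  0.9 -7.5]
[(1097, [605.2, -335.7], [49.3, 22.2])]
```

>>> step_arm(
  travel=[
    [0.5,0,0],
    [1,0,0],
    [1.4,0,0],
    [1.5,0,0],
    [1.6,0,0],
  ],
  spin=[0,0,0,0,0],
  jaw=[4,4,4,4,4],
)

```text
t: 45.45
position: [593.2, -333.8, 232.4]
tool_rot: [0.706, -0.038, -0.706, -0.037]
contact_force: [-0.8, -1.4, 1.6]
grip_width: 49.6
```

>>> step_arm(
  travel=[
    [0.05,0,0],
    [0.1,0,0],
    [0.15,0,0],
    [0.2,0,0],
    [0.2,0,0],
  ],
  spin=[0,0,0,0,0],
  jaw=[4,4,4,4,4],
)

```text
t: 45.95
position: [593.2, -334.0, 231.6]
tool_rot: [0.706, -0.038, -0.706, -0.037]
contact_force: [-1.3, -0.5, 6.1]
grip_width: 49.7
```

```bash
python3 -c "
from h import *
egg_now([0,0,1],164)"
```

```text
45.95 tcp [ 593.2 -334.   231.6] F [-1.3 -0.5  6.1] w 49.7
W [ 591.8 -333.4   60.3] n [ 0.02 -0.01  1.  ] err 0.24 tilt 1.3 W-g [-1.6  0.9 -7.3]
```

Seated (W z = 60.3, 6 N). Opening gently and checking.

>>> step_arm(
  travel=[
    [-0.1,0,0],
    [-0.1,0,0],
    [-0.1,0,0],
    [-0.1,0,0],
    [-0.1,0,0],
  ],
  spin=[0,0,0,0,0],
  jaw=[4.9,5.1,5.4,5.8,6.2],
)

```text
t: 46.55
position: [593.2, -332.6, 230.6]
tool_rot: [-0.706, 0.037, 0.706, 0.038]
contact_force: [0.9, 0.6, 0.6]
grip_width: 59.3
```

>>> step_arm(
  travel=[
    [0,0,0],
    [-1.5,0,0],
    [-5,0,0],
    [-9,0,0],
    [-13,0,0],
  ],
  spin=[0,0,0,0,0],
  jaw=[6.5,6.5,6.5,6,6],
)

```text
t: 47.05
position: [593.0, -333.1, 363.7]
tool_rot: [0.706, -0.037, -0.706, -0.037]
contact_force: [-0.7, -1.0, -1.0]
grip_width: 60.6
```

```bash
python3 -c "
from h import *
cupegg((593,-333),[0,0,1])
s,p,R=tool(); print(go([622-3+5,194,150]),go([613.5+2.6+5,118,150]),go([629+2.6+5,269.5,150]))"
```

```text
47.05 [ 593.  -333.1  363.7] F [-0.7 -1.  -1. ] 60.6
wrist 0.98 3015 W [ 591.4 -333.3   60. ] n [ 0.05 -0.04  1.  ] err 0.28 tilt 3.7
scene 0.58 204 W [ 592.7 -334.8   58.4] n [0.06 0.02 1.  ] err 1.01 tilt 3.5
[(array([ 603., -100.,    0.]), 0.83), (array([ 619., -228.,    0.]), 0.7), (array([ 598., -323.,    0.]), 0.67), (array([ 440., -194.,    0.]), 0.52)]
[  4.78 -52.76   2.51] [  4.78 -45.17   1.99] [  4.77 -60.4    2.05]
```

The first egg stands at about 4°. Now the middle egg.

>>> step_arm(
  travel=[
    [0,-2.5,0.1],
    [0,-6,0.2],
    [0,-10,0.4],
    [0,-14,0.5],
    [0,-17.6,0.6],
  ],
  spin=[0,0,0,0,0],
  jaw=[6,6,6,6,6],
)

```text
t: 47.8
position: [605.3, -155.5, 359.6]
tool_rot: [-0.705, 0.037, 0.707, 0.038]
contact_force: [-0.2, 0.6, 0.2]
grip_width: 60.0
```

>>> step_arm(
  travel=[
    [0,-4,0.1],
    [0,-8,0.3],
    [0,-12,0.4],
    [0,-15,0.5],
    [0,-17.6,0.6],
  ],
  spin=[0,0,0,0,0],
  jaw=[6,6,6,6,6],
)

```text
t: 48.3
position: [617.8, 20.3, 359.7]
tool_rot: [-0.705, 0.037, 0.707, 0.037]
contact_force: [-0.8, 0.0, -0.3]
grip_width: 59.9
```

>>> step_arm(
  travel=[
    [0,-4,0.1],
    [0,-8,0.3],
    [0,-12,0.5],
    [0,-15.5,0.6],
    [0,-17.5,0.7],
  ],
  spin=[0,0,0,0,0],
  jaw=[6,6,6,6,6],
)

```text
t: 48.8
position: [628.8, 196.6, 359.5]
tool_rot: [-0.705, 0.035, 0.707, 0.036]
contact_force: [0.4, 0.2, -0.3]
grip_width: 59.9
```

>>> step_arm(
  travel=[
    [0,0,0],
    [0,0,0],
    [0,0,0],
  ],
  spin=[0,0,0],
  jaw=[6,6,6],
)

```text
t: 49.1
position: [630.3, 190.6, 360.3]
tool_rot: [-0.706, 0.039, 0.707, 0.038]
contact_force: [-0.7, -0.2, -0.6]
grip_width: 59.9
```

```bash
python3 -c "
from h import *
s,p,R=tool(); print(p.round(1),R[:,1].round(3))
for n,cf,P in egg_pts(('wrist',),(621,194),35):
    print(n,round(cf,2),len(P),[np.round(x,2) for x in egg_fit(P[::max(1,len(P)//600)],[623,194,107],[-.7,.07,.7])])
print(go([629.5,193.1,112]))"
```

```text
[630.3 190.6 360.3] [-0.108 -0.994  0.002]
wrist 0.7 5437 [array([625.08, 193.97, 105.26]), array([-0.66,  0.07,  0.75]), np.float64(0.27)]
[ 8.49 -0.27  0.11]
```

>>> step_arm(
  travel=[
    [2,0,0],
    [5,-0.1,0],
    [7.5,-0.1,0],
    [8.6,-0.1,0],
    [8.6,-0.1,0],
  ],
  spin=[0,0,0,0,0],
  jaw=[6,6,6,6,6],
)

```text
t: 49.7
position: [629.8, 192.3, 273.4]
tool_rot: [-0.705, 0.038, 0.707, 0.037]
contact_force: [-0.7, -0.2, 0.6]
grip_width: 60.0
```

>>> step_arm(
  travel=[
    [0,0,0],
    [0,0,0],
    [0,0,0],
    [0,0,0],
    [0,0,0],
  ],
  spin=[0,0,0,0,0],
  jaw=[6,5,4,4,4],
)

```text
t: 50.2
position: [630.7, 193.0, 276.7]
tool_rot: [0.707, -0.038, -0.705, -0.037]
contact_force: [0.8, -3.6, 5.2]
grip_width: 49.4
```

>>> step_arm(
  travel=[
    [0,0,0],
    [-1,0,0],
    [-3,0,0],
    [-6,0,0],
    [-9,0,0],
  ],
  spin=[0,0,0,0,0],
  jaw=[4,4,4,4,4],
)

```text
t: 50.7
position: [629.6, 194.3, 365.9]
tool_rot: [-0.706, 0.037, 0.707, 0.037]
contact_force: [0.3, 1.3, -0.9]
grip_width: 49.6
```

```bash
python3 -c "
from h import *
egg_now([-.7,.07,.7],164)"
```

```text
50.7 tcp [629.6 194.3 365.9] F [ 0.3  1.3 -0.9] w 49.6
W [622.8 195.8 194.9] n [-0.69  0.07  0.72] err 0.29 tilt 43.6 W-g [-6.6  1.4 -7. ]
```

>>> step_arm(
  travel=[
    [0,3,-1],
    [0,8,-2.5],
    [0,13,-4.2],
    [0,17,-5.4],
    [0,19.1,-6.1],
  ],
  spin=[0,0,0,0,0],
  jaw=[4,4,4,4,4],
)

```text
t: 51.3
position: [670.9, -9.0, 363.9]
tool_rot: [-0.706, 0.041, 0.706, 0.039]
contact_force: [-0.4, -1.5, -1.1]
grip_width: 49.1
```

>>> step_arm(
  travel=[
    [0,0,0],
    [1.5,0,0],
    [4,0,0],
    [6.3,0,0],
    [6.3,0,0],
  ],
  spin=[0,0,0,0,0],
  jaw=[4,4,4,4,4],
)

```text
t: 51.8
position: [668.4, -0.2, 296.9]
tool_rot: [-0.703, 0.036, 0.709, 0.036]
contact_force: [-0.8, 0.1, -0.9]
grip_width: 49.5
```

>>> step_arm(
  travel=[
    [0,0,0],
    [0,0,0],
    [0,0,0],
    [0,0,0],
  ],
  spin=[0,0,0,0],
  jaw=[4,4,4,4],
)

```text
t: 52.2
position: [670.9, -2.5, 303.5]
tool_rot: [0.707, -0.037, -0.705, -0.037]
contact_force: [-0.4, -0.5, -0.4]
grip_width: 49.5
```

```bash
python3 -c "
from h import *
knob([-.7,.07,.7])"
```

```text
52.2 tcp [670.9  -2.5 303.5] F [-0.4 -0.5 -0.4] w 49.5
W [663.   -1.  134.6] n [ 0.63 -0.05 -0.78] err 0.35 tilt 140.9 W-g [-8.2  1.6 -4.8]
D 45.9 lat -0.5
```

>>> step_arm(
  travel=[
    [0.3,0,0],
    [0.3,0,0.4],
    [0.3,0,0.8],
    [0.3,0,1.2],
    [0.3,0,1.5],
  ],
  spin=[0,0,0,0,0],
  jaw=[4,4,4,4,4],
)

```text
t: 52.8
position: [656.0, -1.2, 299.4]
tool_rot: [0.707, -0.037, -0.705, -0.037]
contact_force: [8.0, -0.7, -4.6]
grip_width: 49.2
```

>>> step_arm(
  travel=[
    [0.5,0,0.2],
    [1,0,0.5],
    [1.5,0,0.8],
    [2,0,1.1],
    [2.3,0,1.3],
  ],
  spin=[0,0,0,0,0],
  jaw=[4,4,4,4,4],
)

```text
t: 53.3
position: [642.2, 0.2, 275.3]
tool_rot: [-0.706, 0.037, 0.707, 0.037]
contact_force: [3.1, -1.2, -1.4]
grip_width: 49.4
```

```bash
python3 -c "
from h import *
knob([-.2,.03,.9])"
```

```text
53.3 tcp [6.422e+02 2.000e-01 2.753e+02] F [ 3.1 -1.2 -1.4] w 49.4
W [636.8   1.5 103.1] n [ 0.21 -0.03  0.98] err 0.21 tilt 12.5 W-g [-5.1  1.3 -8.2]
D 19.6 lat -0.7
```

Over-rotated to 12.5°. A small upward roll in contact with the knob should correct it.

>>> step_arm(
  travel=[
    [-0.2,0,0],
    [-0.4,0,0],
    [-0.5,0,0],
    [-0.5,0,0],
  ],
  spin=[0,0,0,0],
  jaw=[4,4,4,4],
)

```text
t: 53.8
position: [643.1, 0.1, 281.8]
tool_rot: [0.707, -0.038, -0.706, -0.037]
contact_force: [5.0, -1.4, -3.9]
grip_width: 49.7
```

```bash
python3 -c "
from h import *
knob([-.0,.0,1])"
```

```text
53.8 tcp [6.431e+02 1.000e-01 2.818e+02] F [ 5.  -1.4 -3.9] w 49.7
W [640.5   1.2 109. ] n [-0.04 -0.01  1.  ] err 0.25 tilt 2.5 W-g [-2.8  1.1 -8.8]
D 23.2 lat -0.6
```

>>> step_arm(
  travel=[
    [0,0,-0.3],
    [0,0,-0.8],
    [0,0,-1.5],
    [0,0,-2],
    [0,0,-2],
  ],
  spin=[0,0,0,0,0],
  jaw=[4,4,4,4,4],
)

```text
t: 54.4
position: [663.2, -2.1, 281.0]
tool_rot: [-0.706, 0.038, 0.706, 0.038]
contact_force: [0.6, 0.7, -1.1]
grip_width: 49.4
```

>>> step_arm(
  travel=[
    [-1,0,0],
    [-3,0,0],
    [-5,0,0],
    [-6.5,0,0],
    [-6.5,0,0],
  ],
  spin=[0,0,0,0,0],
  jaw=[4,4,4,4,4],
)

```text
t: 54.9
position: [663.3, -1.6, 349.7]
tool_rot: [0.708, -0.037, -0.704, -0.037]
contact_force: [-0.2, 0.6, -0.9]
grip_width: 49.7
```

>>> step_arm(
  travel=[
    [0,2,0.1],
    [0,5,0.3],
    [0,9,0.5],
    [0,13,0.7],
    [0,17,0.9],
  ],
  spin=[0,0,0,0,0],
  jaw=[4,4,4,4,4],
)

```text
t: 55.4
position: [634.9, -171.3, 345.3]
tool_rot: [-0.706, 0.037, 0.707, 0.037]
contact_force: [1.2, -0.6, -1.1]
grip_width: 49.5
```

>>> step_arm(
  travel=[
    [0,3,0.2],
    [0,5,0.3],
    [0,6.4,0.4],
    [0,6.4,0.4],
    [0,6.4,0.4],
  ],
  spin=[0,0,0,0,0],
  jaw=[4,4,4,4,4],
)

```text
t: 55.9
position: [625.1, -232.0, 345.9]
tool_rot: [-0.706, 0.037, 0.706, 0.038]
contact_force: [-0.3, 0.4, -0.2]
grip_width: 49.9
```

>>> step_arm(
  travel=[
    [2,0,0],
    [4.5,0,0],
    [7,0,0],
    [8.5,0,0],
    [9,0,0],
  ],
  spin=[0,0,0,0,0],
  jaw=[4,4,4,4,4],
)

```text
t: 56.4
position: [624.7, -231.3, 254.2]
tool_rot: [-0.705, 0.036, 0.707, 0.037]
contact_force: [-0.7, 0.9, -1.5]
grip_width: 49.1
```

>>> step_arm(
  travel=[
    [0,0,0],
    [0,0,0],
    [0,0,0],
    [0,0,0],
  ],
  spin=[0,0,0,0],
  jaw=[4,4,4,4],
)

```text
t: 56.8
position: [625.3, -233.4, 257.4]
tool_rot: [0.707, -0.038, -0.705, -0.037]
contact_force: [0.3, 0.1, -0.7]
grip_width: 49.6
```

```bash
python3 -c "
from h import *
egg_now([0,0,1],164)
for n in('scene','wrist'):
    im,d=capture(n); print(n,cups(cloud(cam(n),d),[(623,-232),(604,-104)]))"
```

```text
56.8 tcp [ 625.3 -233.4  257.4] F [ 0.3  0.1 -0.7] w 49.6
W [ 622.6 -232.4   84.7] n [-0.01 -0.01  1.  ] err 0.26 tilt 0.9 W-g [-3.   1.1 -8.7]
scene [(46, [633.3, -226.9], [26.7, 47.3]), (100, [604.5, -101.8], [49.1, 47.8])]
wrist [(1122, [634.9, -234.4], [50.1, 24.1]), None]
```

>>> step_arm(
  travel=[
    [0.6,0,0],
    [1.3,0,0],
    [1.8,0,0],
    [2.1,0,0],
    [2.2,0,0],
  ],
  spin=[0,0,0,0,0],
  jaw=[4,4,4,4,4],
)

```text
t: 57.5
position: [624.9, -233.3, 233.7]
tool_rot: [-0.706, 0.038, 0.706, 0.037]
contact_force: [-0.3, -0.2, -0.7]
grip_width: 49.4
```

>>> step_arm(
  travel=[
    [0.05,0,0],
    [0.1,0,0],
    [0.15,0,0],
    [0.2,0,0],
    [0.25,0,0],
  ],
  spin=[0,0,0,0,0],
  jaw=[4,4,4,4,4],
)

```text
t: 58.0
position: [625.0, -233.5, 232.9]
tool_rot: [0.706, -0.038, -0.706, -0.037]
contact_force: [-2.9, 0.5, 7.6]
grip_width: 49.5
```

```bash
python3 -c "
from h import *
egg_now([0,0,1],164)"
```

```text
58.0 tcp [ 625.  -233.5  232.9] F [-2.9  0.5  7.6] w 49.5
W [ 622.1 -232.4   60.2] n [-0.01 -0.01  1.  ] err 0.24 tilt 0.8 W-g [-3.1  1.1 -8.7]
```

>>> step_arm(
  travel=[
    [-0.1,0,0],
    [-0.1,0,0],
    [-0.1,0,0],
    [-0.1,0,0],
    [-0.1,0,0],
  ],
  spin=[0,0,0,0,0],
  jaw=[4.9,5.1,5.4,5.8,6.2],
)

```text
t: 58.6
position: [625.0, -232.9, 232.5]
tool_rot: [-0.706, 0.037, 0.706, 0.038]
contact_force: [-0.4, 0.9, -0.1]
grip_width: 59.3
```

>>> step_arm(
  travel=[
    [0,0,0],
    [-1.5,0,0],
    [-5,0,0],
    [-9,0,0],
    [-13,0,0],
  ],
  spin=[0,0,0,0,0],
  jaw=[6.5,6.5,6.5,6,6],
)

```text
t: 59.1
position: [624.8, -233.0, 365.3]
tool_rot: [0.706, -0.037, -0.706, -0.037]
contact_force: [1.2, -0.3, 1.0]
grip_width: 61.0
```

```bash
python3 -c "
from h import *
cupegg((623,-233),[0,0,1])
cupegg((592,-333),[0,0,1],('scene',))"
```

```text
59.1 [ 624.8 -233.   365.3] F [ 1.2 -0.3  1. ] 61.0
wrist 0.73 3121 W [ 621.7 -232.4   60.1] n [ 0.02 -0.01  1.  ] err 0.28 tilt 1.4
scene 0.87 191 W [ 622.1 -232.6   58.5] n [ 0.08 -0.    1.  ] err 0.96 tilt 4.7
[(array([ 594., -335.,    0.]), 0.75), (array([ 620., -235.,    0.]), 0.65), (array([ 611., -104.,    0.]), 0.6), (array([ 619., -466.,    0.]), 0.4), (array([582., 191.,   0.]), 0.37)]
59.35 [ 624.8 -233.1  363.5] F [-0.1  0.5 -0.5] 60.0
scene 0.59 188 W [ 592.2 -334.8   58.3] n [0.09 0.04 1.  ] err 1.15 tilt 5.7
[(array([ 605., -104.,    0.]), 0.76), (array([ 614., -232.,    0.]), 0.73), (array([ 597., -342.,    0.]), 0.69), (array([642., 433.,   0.]), 0.46)]
```

>>> step_arm(
  travel=[
    [0,-2.5,0.2],
    [0,-6,0.5],
    [0,-10,0.8],
    [0,-14,1.1],
    [0,-16.7,1.3],
  ],
  spin=[0,0,0,0,0],
  jaw=[6,6,6,6,6],
)

```text
t: 60.0
position: [629.3, -62.0, 361.6]
tool_rot: [-0.705, 0.036, 0.707, 0.037]
contact_force: [0.4, 0.2, 0.5]
grip_width: 59.7
```

>>> step_arm(
  travel=[
    [0,-4,0.3],
    [0,-8,0.6],
    [0,-12,0.9],
    [0,-15,1.2],
    [0,-16.7,1.3],
  ],
  spin=[0,0,0,0,0],
  jaw=[6,6,6,6,6],
)

```text
t: 60.5
position: [633.6, 105.4, 361.7]
tool_rot: [-0.705, 0.035, 0.707, 0.036]
contact_force: [-0.2, 0.7, 0.4]
grip_width: 59.8
```

>>> step_arm(
  travel=[
    [0,-4,0.3],
    [0,-8,0.6],
    [0,-12,1],
    [0,-15,1.2],
    [0,-16.5,1.4],
  ],
  spin=[0,0,0,0,0],
  jaw=[6,6,6,6,6],
)

```text
t: 61.0
position: [637.4, 269.8, 361.7]
tool_rot: [-0.705, 0.036, 0.707, 0.037]
contact_force: [0.8, -0.5, 0.2]
grip_width: 59.9
```

>>> step_arm(
  travel=[
    [0,0,0],
    [0,0,0],
    [0,0,0],
    [0,0,0],
  ],
  spin=[0,0,0,0],
  jaw=[6,6,6,6],
)

```text
t: 61.4
position: [638.8, 264.8, 362.7]
tool_rot: [0.706, -0.039, -0.706, -0.038]
contact_force: [0.3, 0.0, -0.0]
grip_width: 60.0
```

```bash
python3 -c "
from h import *
s,p,R=tool(); print(p.round(1),R[:,1].round(3),s['q'].round(2))
for n,cf,P in egg_pts(('wrist',),(630,270),35):
    print(n,round(cf,2),len(P),[np.round(x,2) for x in egg_fit(P[::max(1,len(P)//600)],[633,270,105],[-.7,.07,.7])])
print(go([638.5,269,111]))"
```

```text
[638.8 264.8 362.7] [-0.109 -0.994  0.001] [-0.05  0.48 -0.54  1.38  0.25  1.35 -2.27]
wrist 0.6 5338 [array([632.73, 269.55, 105.5 ]), array([-0.67,  0.07,  0.74]), np.float64(0.3)]
[ 8.79 -0.35  0.04]
```

>>> step_arm(
  travel=[
    [2,-0.2,0],
    [5,-0.3,0],
    [7.5,-0.3,0],
    [8.8,-0.3,0],
    [8.8,-0.3,0],
  ],
  spin=[0,0,0,0,0],
  jaw=[6,6,6,6,6],
)

```text
t: 62.0
position: [637.8, 269.2, 272.5]
tool_rot: [-0.705, 0.038, 0.707, 0.037]
contact_force: [0.3, -0.3, 0.2]
grip_width: 59.9
```

>>> step_arm(
  travel=[
    [0,0,0],
    [0,0,0],
    [0,0,0],
    [0,0,0],
    [0,0,0],
  ],
  spin=[0,0,0,0,0],
  jaw=[6,5,4,4,4],
)

```text
t: 62.5
position: [639.0, 268.8, 276.4]
tool_rot: [0.707, -0.039, -0.705, -0.037]
contact_force: [-1.6, -5.2, 5.2]
grip_width: 49.5
```

>>> step_arm(
  travel=[
    [0,0,0],
    [-1,0,0],
    [-3,0,0],
    [-6,0,0],
    [-9,0,0],
  ],
  spin=[0,0,0,0,0],
  jaw=[4,4,4,4,4],
)

```text
t: 63.0
position: [637.8, 271.1, 365.7]
tool_rot: [-0.706, 0.037, 0.706, 0.038]
contact_force: [0.4, -0.2, -0.6]
grip_width: 49.2
```

```bash
python3 -c "
from h import *
egg_now([-.7,.07,.7],164)"
```

```text
63.0 tcp [637.8 271.1 365.7] F [ 0.4 -0.2 -0.6] w 49.2
W [629.4 272.9 197. ] n [ 0.62 -0.06 -0.78] err 0.32 tilt 141.7 W-g [-8.3  1.5 -4.7]
```

>>> step_arm(
  travel=[
    [0,2,-0.5],
    [0,5,-1.2],
    [0,8.5,-2],
    [0,11.5,-2.6],
    [0,13.4,-3],
  ],
  spin=[0,0,0,0,0],
  jaw=[4,4,4,4,4],
)

```text
t: 63.6
position: [654.2, 131.0, 363.9]
tool_rot: [-0.706, 0.039, 0.706, 0.038]
contact_force: [0.1, 0.5, -1.4]
grip_width: 49.4
```

>>> step_arm(
  travel=[
    [0,3.5,-0.8],
    [0,7,-1.6],
    [0,10.5,-2.4],
    [0,12.5,-2.9],
    [0,13.4,-3.1],
  ],
  spin=[0,0,0,0,0],
  jaw=[4,4,4,4,4],
)

```text
t: 64.1
position: [670.7, -5.7, 363.9]
tool_rot: [-0.706, 0.039, 0.706, 0.039]
contact_force: [-0.1, 0.2, -0.7]
grip_width: 49.7
```

>>> step_arm(
  travel=[
    [0,0,0],
    [1.5,0,0],
    [4,0,0],
    [6,0,0],
    [6.5,0,0],
  ],
  spin=[0,0,0,0,0],
  jaw=[4,4,4,4,4],
)

```text
t: 64.6
position: [669.1, -0.2, 295.7]
tool_rot: [-0.704, 0.036, 0.708, 0.037]
contact_force: [0.4, 0.1, -0.6]
grip_width: 49.5
```

>>> step_arm(
  travel=[
    [0,0,0],
    [0,0,0],
    [0,0,0],
    [0,0,0],
  ],
  spin=[0,0,0,0],
  jaw=[4,4,4,4],
)

```text
t: 65.0
position: [670.9, -2.6, 300.9]
tool_rot: [0.707, -0.037, -0.705, -0.037]
contact_force: [0.3, -0.0, -0.1]
grip_width: 49.6
```

```bash
python3 -c "
from h import *
knob([-.6,.06,.8])"
```

```text
65.0 tcp [670.9  -2.6 300.9] F [ 0.3 -0.  -0.1] w 49.6
W [664.1  -1.1 130.5] n [-0.7   0.07  0.71] err 0.31 tilt 44.8 W-g [-7.1  1.5 -6.5]
D 47.0 lat -0.5
```

>>> step_arm(
  travel=[
    [0.1,0,0],
    [0.1,0,0.4],
    [0.1,0,0.8],
    [0.1,0,1.2],
    [0.1,0,1.6],
  ],
  spin=[0,0,0,0,0],
  jaw=[4,4,4,4,4],
)

```text
t: 65.6
position: [655.6, -1.3, 299.1]
tool_rot: [0.708, -0.037, -0.704, -0.038]
contact_force: [11.8, -1.0, -5.3]
grip_width: 49.3
```

>>> step_arm(
  travel=[
    [0.5,0,0.2],
    [1,0,0.5],
    [1.5,0,0.8],
    [1.9,0,1.1],
    [1.9,0,1.1],
  ],
  spin=[0,0,0,0,0],
  jaw=[4,4,4,4,4],
)

```text
t: 66.1
position: [643.7, 0.0, 279.3]
tool_rot: [0.706, -0.037, -0.706, -0.037]
contact_force: [5.2, 0.1, -2.6]
grip_width: 49.4
```

```bash
python3 -c "
from h import *
knob([0,0,1])"
```

```text
66.1 tcp [643.7   0.  279.3] F [ 5.2  0.1 -2.6] w 49.4
W [639.7   1.2 107.5] n [ 0.   -0.01  1.  ] err 0.25 tilt 0.9 W-g [-4.2  1.2 -7.8]
D 22.5 lat -0.7
```

Upright at 0.9°. At cup A the gripper body would come close to the knob, so I'll turn the jaws by 90° before placing.

>>> step_arm(
  travel=[
    [0,0,-0.3],
    [0,0,-0.8],
    [0,0,-1.5],
    [0,0,-2],
    [0,0,-2],
  ],
  spin=[0,0,0,0,0],
  jaw=[4,4,4,4,4],
)

```text
t: 66.7
position: [664.2, -2.2, 279.5]
tool_rot: [-0.706, 0.038, 0.706, 0.038]
contact_force: [0.0, -0.1, 0.1]
grip_width: 49.5
```

>>> step_arm(
  travel=[
    [-1,0,0],
    [-3,0,0],
    [-6,0,0],
    [-8,0,0],
    [-8,0,0],
  ],
  spin=[0,0,0,0,0],
  jaw=[4,4,4,4,4],
)

```text
t: 67.2
position: [664.4, -1.5, 364.4]
tool_rot: [0.709, -0.037, -0.704, -0.037]
contact_force: [0.6, 0.5, -1.3]
grip_width: 49.6
```

>>> step_arm(
  travel=[
    [0,2,1],
    [0,5,2.3],
    [0,8,3.8],
    [0,10.2,4.8],
    [0,10.2,4.8],
  ],
  spin=[-6,-12,-18,-24,-30],
  jaw=[4,4,4,4,4],
)

```text
t: 67.7
position: [603.0, -103.3, 358.4]
tool_rot: [-0.691, -0.145, 0.693, -0.147]
contact_force: [-0.2, 0.4, -1.5]
grip_width: 49.5
```

>>> step_arm(
  travel=[
    [0,0,0],
    [0,0,0],
    [0,0,0],
    [0,0,0],
    [0,0,0],
  ],
  spin=[-6,-12,-18,-24,-30],
  jaw=[4,4,4,4,4],
)

```text
t: 68.2
position: [604.6, -98.3, 358.6]
tool_rot: [-0.629, -0.322, 0.63, -0.322]
contact_force: [0.1, -0.2, -1.6]
grip_width: 49.6
```

>>> step_arm(
  travel=[
    [0,0,0],
    [0,0,0],
    [0,0,0],
    [0,0,0],
    [0,0,0],
  ],
  spin=[-6,-12,-18,-24,-30],
  jaw=[4,4,4,4,4],
)

```text
t: 68.7
position: [604.6, -98.3, 358.6]
tool_rot: [-0.524, -0.474, 0.525, -0.473]
contact_force: [0.5, 0.7, -1.4]
grip_width: 49.4
```

>>> step_arm(
  travel=[
    [2,0,0],
    [5,0,0],
    [8,0,0],
    [9.3,0,0],
    [9.3,0,0],
  ],
  spin=[0,0,0,0,0],
  jaw=[4,4,4,4,4],
)

```text
t: 69.2
position: [603.9, -98.3, 264.1]
tool_rot: [-0.525, -0.474, 0.527, -0.471]
contact_force: [-0.0, 0.0, -1.7]
grip_width: 49.5
```

>>> step_arm(
  travel=[
    [0,0,0],
    [0,0,0],
    [0,0,0],
    [0,0,0],
  ],
  spin=[0,0,0,0],
  jaw=[4,4,4,4],
)

```text
t: 69.6
position: [605.5, -98.4, 267.8]
tool_rot: [0.526, 0.472, -0.526, 0.473]
contact_force: [-0.1, -0.6, -1.2]
grip_width: 49.4
```

```bash
python3 -c "
from h import *
s,p,R=tool(); print(R[:,1].round(3))
egg_now([0,0,1],164)
for n in('scene','wrist','top'):
    im,d=capture(n); print(n,cups(cloud(cam(n),d),[(604,-103)]),[at_z(cam(n),q['xy'],0)[0].round() for q in models.place_of('cup0',n)])"
```

```text
[ 0.994 -0.106  0.002]
69.6 tcp [605.5 -98.4 267.8] F [-0.1 -0.6 -1.2] w 49.4
W [ 604.8 -101.8   96. ] n [ 0.01 -0.01  1.  ] err 0.25 tilt 0.7 W-g [-0.9 -3.3 -7.8]
scene [(62, [610.2, -96.0], [32.9, 48.5])] [array([ 603., -110.,    0.]), array([ 594., -331.,    0.]), array([ 617., -227.,    0.]), array([613., 134.,   0.]), array([ 612., -462.,    0.])]
wrist [(1043, [603.3, -91.3], [24.6, 50.0])] [array([ 605., -105.,    0.])]
top [None] [array([ 584., -334.,    0.]), array([ 625., -234.,    0.]), array([ 623., -465.,    0.])]
```

>>> step_arm(
  travel=[
    [0.5,-0.1,0.2],
    [1.5,-0.1,0.2],
    [2.5,-0.1,0.2],
    [3.1,-0.1,0.2],
    [3.3,-0.1,0.2],
  ],
  spin=[0,0,0,0,0],
  jaw=[4,4,4,4,4],
)

```text
t: 70.5
position: [603.8, -100.5, 232.8]
tool_rot: [-0.525, -0.473, 0.526, -0.473]
contact_force: [-0.2, 1.0, 0.8]
grip_width: 49.5
```

>>> step_arm(
  travel=[
    [0.05,0,0],
    [0.1,0,0],
    [0.15,0,0],
    [0.2,0,0],
    [0.25,0,0],
  ],
  spin=[0,0,0,0,0],
  jaw=[4,4,4,4,4],
)

```text
t: 71.0
position: [604.0, -100.8, 231.9]
tool_rot: [-0.526, -0.472, 0.526, -0.473]
contact_force: [-2.9, -2.2, 5.6]
grip_width: 49.7
```

```bash
python3 -c "
from h import *
egg_now([0,0,1],164)"
```

```text
71.0 tcp [ 604.  -100.8  231.9] F [-2.9 -2.2  5.6] w 49.7
W [ 603.1 -104.3   60.3] n [ 0.01 -0.04  1.  ] err 0.25 tilt 2.2 W-g [-1.  -3.3 -7.7]
```

Seated. Releasing, then checking everything, including where the lid is now.

>>> step_arm(
  travel=[
    [-0.1,0,0],
    [-0.1,0,0],
    [-0.1,0,0],
    [-0.1,0,0],
    [-0.1,0,0],
  ],
  spin=[0,0,0,0,0],
  jaw=[4.9,5.1,5.4,5.8,6.2],
)

```text
t: 71.6
position: [603.9, -99.9, 232.0]
tool_rot: [0.526, 0.473, -0.526, 0.473]
contact_force: [-0.7, -1.4, -0.4]
grip_width: 59.3
```

>>> step_arm(
  travel=[
    [0,0,0],
    [-1.5,0,0],
    [-5,0,0],
    [-9,0,0],
    [-13,0,0],
  ],
  spin=[0,0,0,0,0],
  jaw=[6.5,6.5,6.5,6.5,6.5],
)

```text
t: 72.1
position: [603.7, -100.0, 364.7]
tool_rot: [0.526, 0.473, -0.526, 0.473]
contact_force: [-0.0, -0.2, 0.3]
grip_width: 65.1
```

>>> step_arm(
  travel=[
    [-3,0,0],
    [-6,0,0],
    [-6,0,0],
    [-6,0,0],
    [-6,0,0],
  ],
  spin=[0,8,16,24,32],
  jaw=[6.5,6.5,6.5,6,6],
)

```text
t: 72.6
position: [603.8, -100.0, 424.0]
tool_rot: [0.637, 0.307, -0.636, 0.308]
contact_force: [0.3, 0.2, 0.4]
grip_width: 60.7
```

```bash
python3 -c "
from h import *
for c in [(603,-104),(622,-232),(592,-333)]: cupegg(c,[0,0,1])
s,p,R=tool(); print(R[:,1].round(3))
im,d=capture('scene'); X=cloud(cam('scene'),d); save('f1',im)
im,d=capture('top'); X2=cloud(cam('top'),d); save('f2',im)
for X in (X,X2):
  for lo,hi in [(77,92),(112,124)]:
    m=(X[...,2]>lo)&(X[...,2]<hi)&(abs(X[...,0]-440)<110)&(abs(X[...,1]+190)<140);
    if m.sum()>20: P=X[m]; print(lo,m.sum(),cv2.minAreaRect(P[:,:2].astype(np.float32)))
"
```

```text
72.6 [ 603.8 -100.   424. ] F [0.3 0.2 0.4] 60.7
wrist 0.56 2123 W [ 603.  -104.4   60. ] n [ 0.02 -0.02  1.  ] err 0.29 tilt 1.5
scene 0.64 211 W [ 603.1 -104.6   58.4] n [0.1  0.04 0.99] err 0.96 tilt 6.3
[(array([ 606., -108.,    0.]), 0.81), (array([ 427., -192.,    0.]), 0.72), (array([ 620., -240.,    0.]), 0.62), (array([ 592., -334.,    0.]), 0.49)]
72.85 [ 603.8 -100.   422.8] F [ 0.2  0.6 -0.3] 59.6
wrist 0.62 124 W [ 617.8 -231.5   51.2] n [0.41 0.06 0.91] err 0.18 tilt 24.7
scene 0.68 183 W [ 623.  -233.1   57.9] n [0.03 0.03 1.  ] err 0.73 tilt 2.5
[(array([ 587., -270.,    0.]), 0.68), (array([ 597., -334.,    0.]), 0.64), (array([ 621., -232.,    0.]), 0.58), (array([ 604., -105.,    0.]), 0.55)]
73.1 [ 603.9 -100.2  422.2] F [-0.3  0.1  0.1] 59.8
scene 0.84 210 W [ 593.  -334.2   57.4] n [0.08 0.05 1.  ] err 1.25 tilt 5.5
[(array([ 624., -231.,    0.]), 0.68), (array([ 586., -334.,    0.]), 0.66), (array([ 612., -111.,    0.]), 0.55)]
[ 0.787 -0.617 -0.   ]
77 1262 ((442.115234375, -189.71348571777344), (243.42872619628906, 133.1942138671875), 84.85552215576172)
112 22 ((467.5787353515625, -185.30357360839844), (9.970062255859375, 25.29995346069336), 55.00026321411133)
77 1609 ((433.9860534667969, -257.9024353027344), (109.28152465820312, 129.9685821533203), 85.85684204101562)
```

View pics/f1.png

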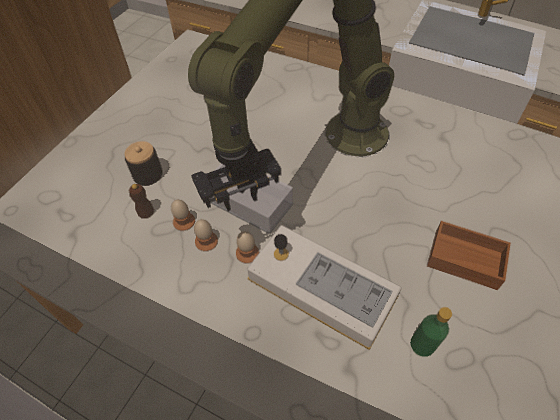

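All three eggs stand in their cups (pixels (181,212), (205,233), (246,244)). The lid is at about (441,−190). Fetching the lid.

>>> step_arm(
  travel=[
    [0,-1.2,2.8],
    [0,-2.9,6.9],
    [0,-4.7,11],
    [0,-6.2,14.6],
    [0,-7.3,17.2],
  ],
  spin=[6,12,18,24,30],
  jaw=[6,6,6,6,6],
)

```text
t: 73.95
position: [438.1, -192.0, 422.4]
tool_rot: [-0.694, -0.132, 0.695, -0.133]
contact_force: [0.2, -0.4, 0.4]
grip_width: 60.4
```

>>> step_arm(
  travel=[
    [0,0,0],
    [0,0,0],
    [0,0,0],
    [0,0,0],
    [0,0,0],
  ],
  spin=[7,14,21,27.7,27.7],
  jaw=[6,6,6,6,6],
)

```text
t: 74.45
position: [440.3, -190.6, 422.4]
tool_rot: [0.706, -0.036, -0.706, -0.036]
contact_force: [-0.1, 0.4, 0.2]
grip_width: 60.1
```

>>> step_arm(
  travel=[
    [0,0,0],
    [0,0,0],
    [0,0,0],
  ],
  spin=[0,0,0],
  jaw=[6,6,6],
)

```text
t: 74.75
position: [440.4, -190.6, 422.2]
tool_rot: [-0.706, 0.035, 0.706, 0.035]
contact_force: [-0.1, 0.7, -0.1]
grip_width: 59.7
```

```bash
python3 -c "
from h import *
s,p,R=tool(); print(p.round(1),R[:,1].round(3))
c=cam('wrist',s); im,d=capture('wrist'); X=cloud(c,d); save('g1',im)
m=(X[...,2]>112)&(X[...,2]<124)&(abs(X[...,0]-440)<90)&(abs(X[...,1]+190)<50); P=X[m]; r=cv2.minAreaRect(P[:,:2].astype(np.float32)); print(m.sum(),r,np.median(P[:,2]))
print(go([*r[0],107]))
# curb/seat check
im,d=capture('top'); X=cloud(cam('top'),d); m=(X[...,2]>60)&(X[...,2]<85)&(X[...,1]>-70)&(X[...,1]<340)&(X[...,0]>480)&(X[...,0]<740); print('steamer',cv2.minAreaRect(X[m][:,:2].astype(np.float32)))
m=(X[...,2]>130)&(X[...,2]<160)&(np.hypot(X[...,0]-601,X[...,1]-6)<22); print('knob',m.sum(),np.median(X[m],0).round(1))
"
```

```text
[ 440.4 -190.6  422.2] [-0.099 -0.995  0.   ]
2005 ((440.8083801269531, -190.41094970703125), (17.957996368408203, 68.9878921508789), 83.96560668945312) 118.78891064950199
[15.12 -0.02 -0.04]
steamer ((614.664306640625, 134.96673583984375), (369.7415466308594, 172.15179443359375), 83.95100402832031)
knob 119 [599.8   6.3 144.7]
```

>>> step_arm(
  travel=[
    [4,0,0],
    [8,0,0],
    [12,0,0],
    [14.5,0,0],
    [15.2,0,0],
  ],
  spin=[0,0,0,0,0],
  jaw=[6,6,6,6,6],
  squeeze=40,
)

```text
t: 75.35
position: [438.9, -190.1, 267.5]
tool_rot: [-0.704, 0.034, 0.708, 0.036]
contact_force: [-11.5, 6.6, 32.5]
grip_width: 60.2
```

>>> step_arm(
  travel=[
    [0,0,0],
    [0,0,0],
    [0,0,0],
    [0,0,0],
    [0,0,0],
  ],
  spin=[0,0,0,0,0],
  jaw=[1,1,1,1,1],
)

```text
t: 75.85
position: [440.6, -190.7, 270.9]
tool_rot: [0.707, -0.036, -0.706, -0.035]
contact_force: [-0.3, -0.5, -0.4]
grip_width: 27.9
```

>>> step_arm(
  travel=[
    [0,0,0],
    [0,0,0],
    [0,0,0],
    [0,0,0],
    [-1,0,0],
  ],
  spin=[0,0,0,0,0],
  jaw=[1,1,1,1,1],
)

```text
t: 76.35
position: [439.3, -190.2, 278.7]
tool_rot: [-0.705, 0.035, 0.708, 0.036]
contact_force: [-0.5, 0.5, -5.0]
grip_width: 18.2
```

>>> step_arm(
  travel=[
    [-3,0,0],
    [-7,0,0],
    [-11.5,0,0],
    [-15,0,0],
    [-17,0,0],
  ],
  spin=[0,0,0,0,0],
  jaw=[1,1,1,1,1],
)

```text
t: 76.85
position: [440.5, -190.1, 453.3]
tool_rot: [0.707, -0.036, -0.705, -0.035]
contact_force: [0.4, -0.1, -4.7]
grip_width: 17.5
```

```bash
python3 -c "
from h import *
s,p,R=tool(); print(s['t'],p.round(1),R[:,1].round(3),s['contact_force'].round(1),s['grip_width'])
print(go([621.2,193.6,p[2]-164]))"
```

```text
76.85 [ 440.5 -190.1  453.3] [-0.1   -0.995  0.001] [ 0.4 -0.1 -4.7] 17.458168571141204
[ -0.   -40.01 -14.08]
```

>>> step_arm(
  travel=[
    [0,-3,-1],
    [0,-7,-2.5],
    [0,-12,-4.2],
    [0,-16,-5.6],
    [0,-20,-7],
  ],
  spin=[0,0,0,0,0],
  jaw=[1,1,1,1,1],
)

```text
t: 77.35
position: [530.0, 3.8, 449.9]
tool_rot: [-0.706, 0.035, 0.707, 0.035]
contact_force: [0.8, -1.1, -3.7]
grip_width: 17.6
```

>>> step_arm(
  travel=[
    [0,-4,-1.4],
    [0,-9,-3.2],
    [0,-14,-4.9],
    [0,-18,-6.4],
    [0,-20,-7],
  ],
  spin=[0,0,0,0,0],
  jaw=[1,1,1,1,1],
)

```text
t: 77.85
position: [619.8, 198.3, 448.8]
tool_rot: [-0.705, 0.032, 0.707, 0.035]
contact_force: [-0.3, 1.4, -4.0]
grip_width: 17.5
```

>>> step_arm(
  travel=[
    [0,0,0],
    [2,0,0],
    [4.5,0,0],
    [6.5,0,0],
    [8,0,0],
  ],
  spin=[0,0,0,0,0],
  jaw=[1,1,1,1,1],
)

```text
t: 78.35
position: [619.4, 191.5, 368.1]
tool_rot: [-0.705, 0.037, 0.707, 0.035]
contact_force: [0.1, 1.1, -3.8]
grip_width: 17.5
```

>>> step_arm(
  travel=[
    [0,0,0],
    [0,0,0],
    [0,0,0],
    [0,0,0],
    [0,0,0],
  ],
  spin=[0,0,0,0,0],
  jaw=[1,1,1,1,1],
)

```text
t: 78.85
position: [620.0, 193.4, 371.1]
tool_rot: [0.707, -0.036, -0.706, -0.036]
contact_force: [0.7, -0.1, -4.0]
grip_width: 17.7
```

```bash
python3 -c "
from h import *
s,p,R=tool(); print(s['t'],p.round(1),R[:,1].round(3),s['contact_force'].round(1),s['grip_width'])
print(go([621.2,193.6,177.2]))
c=cam('wrist'); im,d=capture('wrist'); X=cloud(c,d)
h=p[2]-341+119+70
m=(X[...,2]>h-7)&(X[...,2]<h+5)&(np.hypot(X[...,0]-621,X[...,1]-194)<60); P=X[m]; print(h,m.sum(),cv2.minAreaRect(P[:,:2].astype(np.float32)))
h-=34; m=(X[...,2]>h-6)&(X[...,2]<h+6)&(np.hypot(X[...,0]-621,X[...,1]-194)<160); P=X[m]; print(h,m.sum(),cv2.minAreaRect(P[:,:2].astype(np.float32)))
"
```

```text
78.85 [620.  193.4 371.1] [-0.101 -0.995 -0.   ] [ 0.7 -0.1 -4. ] 17.692280836900657
[ 2.99 -0.02 -0.09]
219.1405377631218 5265 ((626.8673095703125, 194.99795532226562), (36.95940399169922, 58.5672492980957), 66.15713500976562)
185.1405377631218 70861 ((626.448974609375, 193.18313598632812), (242.8963165283203, 117.10808563232422), 84.13720703125)
```

>>> step_arm(
  travel=[
    [0.5,0,-0.1],
    [1.2,0,-0.1],
    [1.8,0,-0.1],
    [2.2,0,-0.1],
    [2.5,0,-0.1],
  ],
  spin=[0,0,0,0,0],
  jaw=[1,1,1,1,1],
)

```text
t: 79.4
position: [620.8, 193.0, 344.3]
tool_rot: [-0.706, 0.036, 0.707, 0.035]
contact_force: [0.4, 0.7, -3.9]
grip_width: 17.5
```

>>> step_arm(
  travel=[
    [0.15,0,0],
    [0.3,0,0],
    [0.45,0,0],
    [0.55,0,0],
    [0.55,0,0],
  ],
  spin=[0,0,0,0,0],
  jaw=[1,1,1,1,1],
)

```text
t: 79.9
position: [620.9, 193.3, 340.7]
tool_rot: [0.707, -0.036, -0.706, -0.036]
contact_force: [-0.8, -1.5, 1.9]
grip_width: 17.7
```

>>> step_arm(
  travel=[
    [0,0,0],
    [0,0,0],
    [0,0,0],
    [0,0,0],
    [0,0,0],
  ],
  spin=[0,0,0,0,0],
  jaw=[6,6,6,6,6],
)

```text
t: 80.4
position: [620.9, 193.2, 339.8]
tool_rot: [0.706, -0.036, -0.706, -0.036]
contact_force: [-0.5, -0.0, -0.2]
grip_width: 49.6
```

>>> step_arm(
  travel=[
    [-2,0,0],
    [-5,0,0],
    [-8,0,0],
    [-10,0,0],
    [-10,0,0],
  ],
  spin=[0,0,0,0,0],
  jaw=[6,6,5,4,3],
)

```text
t: 80.9
position: [621.3, 193.9, 443.3]
tool_rot: [0.708, -0.035, -0.704, -0.036]
contact_force: [-0.2, 1.0, 0.5]
grip_width: 43.5
```

>>> step_arm(
  travel=[
    [0,3,0],
    [0,8,0],
    [0,13,0],
    [0,17,0],
    [0,18.8,0],
  ],
  spin=[0,0,0,0,0],
  jaw=[2,1,0,0,0],
)

```text
t: 81.4
position: [601.6, 0.3, 438.1]
tool_rot: [-0.705, 0.039, 0.707, 0.037]
contact_force: [0.2, -1.4, 0.2]
grip_width: 4.9
```

>>> step_arm(
  travel=[
    [0,0,0],
    [0,0,0],
    [0,0,0],
    [0,0,0],
  ],
  spin=[0,0,0,0],
  jaw=[0,0,0,0],
)

```text
t: 81.8
position: [601.9, 8.3, 439.6]
tool_rot: [-0.706, 0.034, 0.706, 0.035]
contact_force: [0.5, 0.1, -0.5]
grip_width: 0.2
```

```bash
python3 -c "
from h import *
s,p,R=tool(); print(s['t'],p.round(1),s['grip_width'])
print(go([600.5,6,150],182))
for n in('wrist','scene','top'):
  im,d=capture(n); X=cloud(cam(n),d)
  for lo,hi in [(148,161),(181,195)]:
    m=(X[...,2]>lo)&(X[...,2]<hi)&(X[...,0]>535)&(X[...,0]<710)&(X[...,1]>60)&(X[...,1]<325); 
    if m.sum()>20: P=X[m]; print(n,lo,m.sum(),cv2.minAreaRect(P[:,:2].astype(np.float32)),np.median(P[:,2]))
  if n=='scene': save('h1',im)
"
```

```text
81.8 [601.9   8.3 439.6] 0.23832223718883447
[10.76  0.27  0.11]
wrist 148 24692 ((622.9874877929688, 147.3191680908203), (149.44483947753906, 115.91739654541016), 84.68534088134766) 155.20078658153784
wrist 181 1509 ((619.1640625, 185.83499145507812), (10.722945213317871, 69.08645629882812), 77.2135009765625) 187.13189991342068
scene 148 4643 ((621.2230224609375, 194.20254516601562), (240.1912078857422, 133.7919464111328), 84.21275329589844) 154.37587393946978
scene 181 183 ((621.72021484375, 194.1363983154297), (16.78958511352539, 70.44788360595703), 84.52361297607422) 187.68737228618363
top 148 3025 ((621.7831420898438, 200.14535522460938), (229.3083038330078, 132.12368774414062), 84.19070434570312) 154.27948224525926
top 181 186 ((620.677734375, 193.48899841308594), (19.334095001220703, 70.82536315917969), 85.61909484863281) 187.86730985958707
```

View pics/h1.png

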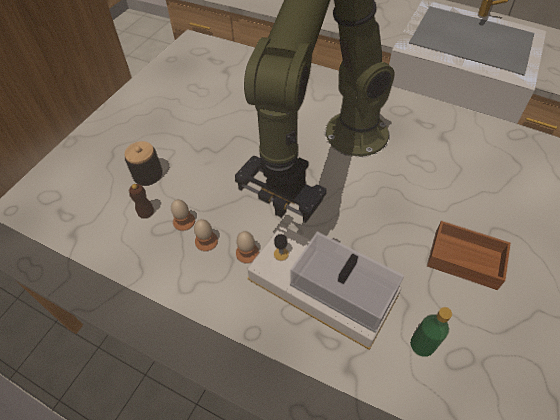

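The lid is squarely on (centre (621,194), top at 155 mm, angle 84.2°). The knob is still up. Pushing it home.

>>> step_arm(
  travel=[
    [2.5,0.1,0.1],
    [5.5,0.2,0.1],
    [8,0.2,0.1],
    [9.5,0.2,0.1],
    [10.3,0.2,0.1],
  ],
  spin=[0,0,0,0,0],
  jaw=[0,0,0,0,0],
)

```text
t: 82.45
position: [600.5, 4.4, 335.4]
tool_rot: [-0.706, 0.035, 0.707, 0.035]
contact_force: [-0.5, 0.7, -0.3]
grip_width: 0.3
```

>>> step_arm(
  travel=[
    [0.6,0,0],
    [1.2,0,0],
    [1.8,0,0],
    [2.4,0,0],
    [3,0,0],
  ],
  spin=[0,0,0,0,0],
  jaw=[0,0,0,0,0],
)

```text
t: 82.95
position: [601.1, 4.5, 307.2]
tool_rot: [0.707, -0.036, -0.706, -0.036]
contact_force: [-0.4, 0.4, 5.4]
grip_width: 0.5
```

>>> step_arm(
  travel=[
    [0.5,0,0],
    [1,0,0],
    [1.3,0,0],
    [1.5,0,0],
    [1.6,0,0],
  ],
  spin=[0,0,0,0,0],
  jaw=[0,0,0,0,0],
)

```text
t: 83.45
position: [601.3, 4.6, 292.6]
tool_rot: [0.707, -0.036, -0.706, -0.035]
contact_force: [-4.0, 0.9, 17.9]
grip_width: 0.5
```

>>> step_arm(
  travel=[
    [0.1,0,0],
    [0.1,0,0],
    [0.1,0,0],
    [0.1,0,0],
  ],
  spin=[0,0,0,0],
  jaw=[0,0,0,0],
)

```text
t: 83.85
position: [601.2, 4.7, 292.5]
tool_rot: [0.707, -0.036, -0.706, -0.035]
contact_force: [-4.7, 0.2, 18.5]
grip_width: 0.8
```

>>> step_arm(
  travel=[
    [-2,0,0],
    [-6,0,0],
    [-10,0,0],
    [-14,0,0],
    [-16,0,0],
  ],
  spin=[0,0,0,0,0],
  jaw=[0,0,0,0,0],
)

```text
t: 84.35
position: [601.0, 4.1, 452.6]
tool_rot: [0.707, -0.036, -0.705, -0.036]
contact_force: [0.3, 0.4, 0.3]
grip_width: 0.4
```

>>> step_arm(
  travel=[
    [0,0,3],
    [0,0,7],
    [0,0,11],
    [0,0,14],
    [0,0,15],
  ],
  spin=[0,0,0,0,0],
  jaw=[0,0,0,0,0],
)

```text
t: 84.85
position: [449.2, 19.4, 448.9]
tool_rot: [-0.706, 0.037, 0.707, 0.035]
contact_force: [0.5, -0.6, -0.3]
grip_width: 0.3
```

>>> step_arm(
  travel=[
    [0,0,0],
    [0,0,0],
    [0,0,0],
    [0,0,0],
    [0,0,0],
  ],
  spin=[0,0,0,0,0],
  jaw=[0,0,0,0,0],
)

```text
t: 85.35
position: [452.1, 19.2, 449.5]
tool_rot: [-0.706, 0.035, 0.706, 0.036]
contact_force: [0.5, 1.1, -0.3]
grip_width: 0.5
```

```bash
python3 -c "
from h import *
for c in [(603,-104),(622,-232),(592,-333)]: cupegg(c,[0,0,1],('scene',))
for n in('scene','top'):
  im,d=capture(n); X=cloud(cam(n),d)
  m=(X[...,2]>100)&(X[...,2]<150)&(np.hypot(X[...,0]-601,X[...,1]-6)<17); print(n,'knob',m.sum(),np.percentile(X[m][:,2],[10,50,95]).round(1) if m.sum() else '')
  m=(X[...,2]>148)&(X[...,2]<161)&(X[...,0]>535)&(X[...,0]<710)&(X[...,1]>60)&(X[...,1]<325); P=X[m]; print(n,cv2.minAreaRect(P[:,:2].astype(np.float32)),np.median(P[:,2]))
  save('z_'+n,im)
"
```

```text
85.35 [452.1  19.2 449.5] F [ 0.5  1.1 -0.3] 0.5
scene 0.85 212 W [ 602.7 -105.    58.9] n [0.11 0.05 0.99] err 0.93 tilt 6.8
[(array([ 627., -237.,    0.]), 0.84), (array([ 616., -104.,    0.]), 0.71), (array([ 583., -331.,    0.]), 0.61)]
85.5 [451.8  19.3 449.6] F [-0.4  0.2  1. ] 0.6
scene 0.75 218 W [ 622.3 -233.    58.1] n [0.05 0.05 1.  ] err 0.94 tilt 4.1
[(array([ 618., -233.,    0.]), 0.79), (array([ 615., -104.,    0.]), 0.73), (array([ 598., -331.,    0.]), 0.73)]
85.65 [451.6  19.3 449.7] F [-0.2 -0.1  0.5] 0.3
scene 0.73 177 W [ 592.6 -334.8   57.8] n [0.12 0.07 0.99] err 0.94 tilt 7.8
[(array([ 608., -109.,    0.]), 0.83), (array([ 598., -321.,    0.]), 0.69), (array([ 619., -231.,    0.]), 0.6)]
scene knob 108 [105.5 108.5 111.5]
scene ((621.1030883789062, 194.27291870117188), (239.87376403808594, 134.56268310546875), 84.25947570800781) 154.339366308029
top knob 98 [105.5 108.7 112.6]
top ((621.1604614257812, 195.021240234375), (241.73028564453125, 132.096923828125), 84.24309539794922) 154.34905770579553
```

View pics/z_scene.png

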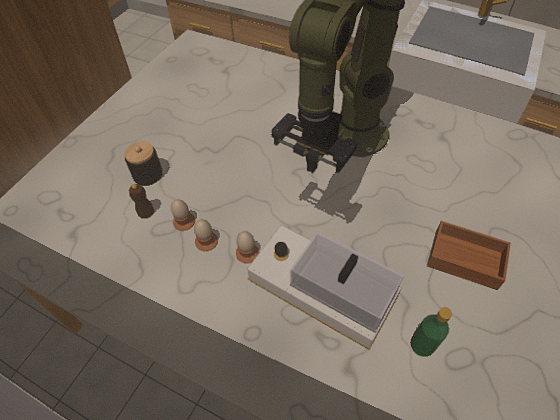

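The knob top is at 108.7 mm, its starting reading was 109, and the lid and eggs are in place. Handing in.

```bash
python3 -c "
from h import *
print(order.job_done())"
```

```text
the job is handed in; nothing more can be done
None
```

The job is finished and handed in, with no verdict reported. I pulled the vent knob up and stood the lid aside. All three eggs then went into their own cups, pointed end up. The lid went back on and the knob was pushed home, by about 86 s on the clock.

**Last checks:**
- **Eggs:** all three are standing and released. The final scene-camera fits read tilts of 4° to 8°. The closer wrist-camera fits after each release read 1.5° to 4°, so the two disagree a little, but both are under the 17° limit.
- **Lid:** centred at about (621, 194) mm, within about 1 mm of where it started, with its top at 154 mm and square to the steamer.
- **Knob:** its top reads 108.7 mm, against about 109 mm at the start.
- **Other things on the counter:** they look undisturbed in the last picture; I did not measure them again.

**What went wrong on the way:**
- **Knob:** the first pull stopped at about 28 mm, so I gripped it again and pulled it fully up.
- **First egg:** it needed several tries. It would not stay upright when pushed over in the cup, so I rolled it upright against the raised knob. One lift while it still touched the knob tipped it back, and I redid it.
- **One cup:** the cup nearest the steamer was knocked aside by about 3 cm during the run, so I found it again and used it where it stood.
- **Lid:** the gripper pressed on it with a brief 32 N when I came down to fetch it.

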